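# Demagnetise the ground mould inserts

## Task

Stand every steel insert upright in a hole of the green demagnetiser, fully down. Then switch on the mains rocker and after it the demagnetiser's toggle, let it run for at least five seconds, and switch off again, the toggle first and then the mains, with the inserts still in their holes. Last, unload all the inserts into the blue tray, standing upright on its floor, leaving both switches off and the die block, brass offcut and oil bottle alone.

Things in the scene. Friction and masses are not known exactly. Their poses are not given: they have to be found in the camera images.
- demag: Bench demagnetiser, fixed: green nest block 84 (x) x 260 (y) x 45 mm high, with four holes in a row in its top, and on its right (-y) end a grey pod 70 x 100 x 45 mm, centred at y = -180 mm, that carries the toggle. Origin: centre of the nest block's underside, on the bench; z up, y along the row, away from the pod. Turned up to 0.1 rad.
- nest_top (a point): Centre of the nest block's top face, axes as the demagnetiser's. Four blind round holes, 43 mm wide and 22 mm deep, open in it at x = 0, y = -93, -31, +31 and +93 mm from here. An insert fully down shows 32 mm above the block; its centre is then 5 mm above this point. Any insert may go in any hole.
- toggle (a joint): Over-centre toggle on the pod: 0 = off (leans 0.5 rad to the demagnetiser's -x, to the robot), 1.0 = on (leans 0.5 rad to +x, away). Unstable in between (centre 0.5), it snaps to the nearer end; about 2 N sideways at the ball moves it. It swings about the demagnetiser's y axis; pivot at x = 0, y = -180, z = 46 mm in the demagnetiser's frame.
- toggle_tip (a point): Centre of the red ball (18 mm across) at the end of the toggle, 55 mm from its pivot; the steel stem below it is 10 mm thick. It stands about 48 mm above the pod's top and 26 mm to the near or far side of the pivot.
- mains (a joint): Over-centre red rocker on top of the yellow mains box: 0 = off (near, -x end down), 0.44 = on (far, +x end, marked with a white bar, down). Unstable in between (centre at 0.22), it snaps to the nearer end; about 2 N downward on the raised end moves it. Tilts about the box's y axis.
- mains_on_pad (a point): Point on the top face of the rocker at its far, white-barred end, 28 mm from the middle: press down here to switch on. It sinks 12 mm between off and on. The rocker is 74 mm long (x) and 34 mm wide (y), plain plastic.
- mains_off_pad (a point): Point on the top face of the rocker at its near, unmarked end, 28 mm from the middle: press down here to switch off. It sinks 12 mm between on and off.
- mains_box: Yellow mains switch box, fixed, 100 (x) x 80 (y) x 60 mm high, turned up to 0.3 rad. Origin at the centre of its underside; +x points to the rocker's on end, away from the robot; z up. The rocker's pivot is 70 mm above the origin.
- tray: Blue shallow outgoing tray, fixed, 120 (x) x 180 (y) x 18 mm high outside, walls and floor 4 to 5 mm thick, open at the top. Origin at the centre of its underside, z up; x is its short side. It has room for four inserts standing 2 by 2, at x = +-26 mm, y = +-42 mm.
- insert0_mid (a point): Centre (27 mm above the foot) of steel mould insert 0: a plain round slug 40 mm in diameter, 54 mm tall, about 0.35 kg, with a dark 18 mm bore mark on top; its z runs along its axis. It starts upright on the bench. All inserts are alike; two to four are present, the others read None.
- insert1_mid (a point): Centre (27 mm above the foot) of steel mould insert 1: a plain round slug 40 mm in diameter, 54 mm tall, about 0.35 kg, with a dark 18 mm bore mark on top; its z runs along its axis. It starts upright on the bench. All inserts are alike; two to four are present, the others read None.
- insert2_mid (a point): Centre (27 mm above the foot) of steel mould insert 2: a plain round slug 40 mm in diameter, 54 mm tall, about 0.35 kg, with a dark 18 mm bore mark on top; its z runs along its axis. It starts upright on the bench. All inserts are alike; two to four are present, the others read None.
- insert3_mid (a point): Centre (27 mm above the foot) of steel mould insert 3: a plain round slug 40 mm in diameter, 54 mm tall, about 0.35 kg, with a dark 18 mm bore mark on top; its z runs along its axis. It starts upright on the bench. All inserts are alike; two to four are present, the others read None.
- die_block_mid (a point): Centre of a bright steel die block, 80 x 60 x 70 mm high, a bystander: leave it alone.
- brass_block_mid (a point): Centre of a brass offcut, 50 x 35 x 20 mm high, a bystander on the bench between the inserts and the tray: leave it alone.
- oil_bottle_mid (a point): Centre of a yellow oil bottle, 56 mm in diameter, 130 mm tall, a bystander: leave it alone.
Mind the look-alikes: they are no part of the job. What is shaped like the part that bears insert0_mid but brown, red or turquoise is not meant.

How it is judged:
By the outcome, as a careful person would: the job done as asked, in the order asked, and still so for the second after the job is handed in, with the robot touching nothing.
Of insert0, insert1, insert2, insert3 only 2 to 4 are there at a start; the rules pass over those that are not, and their reading is None.
At some moment in a run one of insert0, insert1, insert2, insert3 may be knocked a few centimetres aside while the robot is not near it.
It also fails if it takes over 210 s, if anything falls off the work surface, if the arm or the gripper's body presses on something with over 40 N, if the wrist force passes 120 N, or if a joint passes its speed limit or range.

## Robot

A 6-joint arm with a two-finger parallel gripper is mounted at the origin on the work surface. World frame = base frame: x ahead of the robot, y to its left, z up, the work surface at z = 0. Lengths are in mm, angles in rad, forces in N, time in s.
With the tool pointing down it reaches from about 300 to 775 mm from the base axis. Payload 14.6 kg.
Tool frame: the origin (TCP) lies between the finger pads; the fingertips stand 17 mm ahead of it and the grasp point (between the pads) lies 2 mm behind it (manip.tip_reach is the distance from the TCP to the fingertips, in mm); z points along the fingers, y is the line along which they close (so a half turn about z gives the same grasp; the last joint's range is limited). The gripper opens to 94 mm and grips with 3 to 60 N. Pads are 16 mm wide; open, the fingers measure 119 mm over their backs; the gripper's body (75 mm by 177 mm) begins 78 mm behind the grasp point.
Start: joints at [1.05, 0.3, 1.521, -0, 1.321, -0.067], TCP at [241.107, 494.324, 222.446] pointing down, gripper open.
Joint ranges: [-3.03, 3.03], [-0.79, 2.21], [0.23, 2.52], [-1.04, 4.18], [0, 3.07], [-2.55, 2.55]. Speed limits (rad/s): [2.22, 2.22, 2.57, 3.14, 3.14, 3.14].

## Interface

Orientations are given as [roll, pitch, yaw] about the fixed x, y, z axes, in that order (R = Rz(yaw) Ry(pitch) Rx(roll)).
In Python, from cell import manip, viewer gives the robot as it stands.
- The arm moves only by the tool apply_moves, never from a script. Its argument "moves" is a list of rows, each a list of 3 entries, a list of its own where there are three numbers: the shift along the tool's x, y, z each as a share of 0.25 m, from -1 to 1, then the turn, a rotation vector about the tool's x, y, z each as a share of pi rad, from -1 to 1, then the closure, from 0 (fully open) to 1 (shut). In form: [[[dx, dy, dz], [wx, wy, wz], grip], ...]. A call has 1 to 12 rows; each row is the pose to reach, as a shift and turn from the pose commanded when the call began, along the tool's axes at that moment, turning the shorter way round; what a row does not reach only later rows make up. A row lasts 1/12 s, in which the tool goes at most 41.7 mm and 7.16 degrees, less where a joint would pass 70% of its speed; a pose out of reach is approached as far as the arm can. A call with a number of a shift or a turn outside -1 to 1 is refused whole. A call with a gripper value outside its range is refused whole. The fingers move at their own pace and stop on an object; "squeeze" is the grip in N (left out, the last holds). Time passes only in rows, so rows that repeat a pose let the fingers close. It gives the time, the measured TCP pose, the force, the opening and the grip force at its end, in the units of the state.
- manip.read_state(): the state, without advancing time (a new reading comes with each control period).
- viewer.camera(name): name is "side" or "top" or "wrist"; returns the picture (420x560x3 uint8, blue, green, red); there is no depth.
- viewer.camera_info(name): a dict with "camera_matrix" (3x3 intrinsics, pixels), "k1" (the pictures are not rectified: a ray, as slopes to the right and down, at radius r is drawn at 1 + k1 r^2 times it, then the intrinsics apply), "R" (3x3) and "t" (3): a world point X has camera coordinates R X + t. Camera axes: x right, y down, z forward; pixel columns grow to the right and rows downward; lengths in mm; the calibration is good to about 2 mm. A picture is of the moment at which its call begins: read the wrist's pose just before it. camera_info takes no time and is no camera call; for the wrist camera it gives the pose at the moment of the call.
- manip.sign_off(): hands the job in; it is judged then, once.
The state is a dict: "clock": time; "joints": joint angles; "qd": joint speeds; "effort": joint torques, N m; "eef_pos": TCP position; "eef_rot": TCP orientation; "wrist_force": force on the tool from outside, world axes, zero at the start; "moment": the same for the moment, N m; "finger_gap": finger opening in mm; "finger_force": force on a finger pad.
Only numpy, scipy, OpenCV 4.12 (cv2) and the standard library are available. Lean on these libraries where they do the work, as an engineer would, in place of code of your own. Each camera call takes 0.05 s, during which the arm holds its last target. There are 200 camera calls.

## Working session

There is one attempt and no reset: what is moved stays moved. The work goes in short steps, Python scripts to look and compute and a tool call to move; the robot and the scene stay as the last step left them, time stands still between calls to the robot, and variables do not carry over. Pictures are saved under pics/ and viewed, at most 14 in all, crops included, and the job is handed in when it is done.

Besides the shell and the picture viewer there is one more tool, called after "Request:" in YAML: its name, and indented under it one key for each argument. apply_moves: Moves the arm, as the interface text tells. Shift numbers are shares of 0.25 m and turn numbers shares of pi rad, none past 1 either way. Its arguments: {"type":"object","properties":{"moves":{"type":"array"},"squeeze":{"type":"number"}},"required":["moves"]}

```bash
ls && mkdir -p pics && python3 - <<'E'
from cell import manip, viewer
import cv2
for n in("top","side"):
    cv2.imwrite(f"pics/{n}0.png",viewer.camera(n)); i=viewer.camera_info(n); print(n,i)
s=manip.read_state(); print(s)
print([a for a in dir(manip) if a[0]!='_'],[a for a in dir(viewer) if a[0]!='_'])
E
```

```text
pics
top {'camera_matrix': array([[465.60050364,   0.        , 283.9362619 ],
       [  0.        , 465.60050364, 209.96612727],
       [  0.        ,   0.        ,   1.        ]]), 'k1': -0.1025367211371362, 'R': array([[-0.00508326, -0.99997206,  0.00548174],
       [-0.98390134,  0.00402213, -0.17866721],
       [ 0.17864017, -0.0063017 , -0.98389429]]), 't': array([ -71.14972175,  484.30555104, 1109.33385079])}
side {'camera_matrix': array([[439.32212362,   0.        , 279.78330647],
       [  0.        , 439.32212362, 214.00564274],
       [  0.        ,   0.        ,   1.        ]]), 'k1': -0.05586720451828316, 'R': array([[ 0.99620261, -0.08698066,  0.00383689],
       [-0.05575927, -0.67122495, -0.73915355],
       [ 0.06686748,  0.73613275, -0.67352603]]), 't': array([-471.71200782,   50.09451192, 1074.93614123])}
{'clock': 0.1, 'joints': array([ 1.05040458e+00,  3.00417055e-01,  1.52148587e+00, -2.36255681e-05,
        1.32068107e+00, -6.66045996e-02]), 'qd': array([-0.00151343, -0.00156434, -0.00104748, -0.00051623,  0.00072672,
       -0.00016254]), 'effort': array([ 8.21593985e-04, -5.32639468e+01, -3.53284264e+01,  7.09343492e-02,
        2.35285627e-02, -9.13545182e-05]), 'eef_pos': array([241.01501443, 494.15687654, 221.9562376 ]), 'eef_rot': array([-3.14060199e+00, -4.31450199e-05,  2.68781134e+00]), 'wrist_force': array([-0.06375088,  0.04024155,  0.04835802]), 'moment': array([-0.02423973, -0.03930802,  0.00365415]), 'finger_force': 0.0, 'finger_gap': 93.6113633537575}
['Unreachable', 'read_state', 'sign_off', 'tip_reach'] ['camera', 'camera_info']
```

View pics/top0.png

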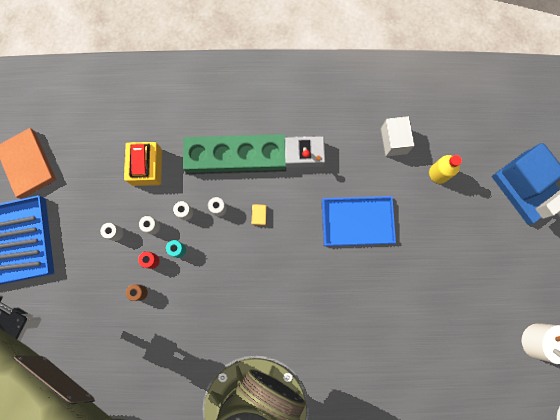

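View pics/side0.png

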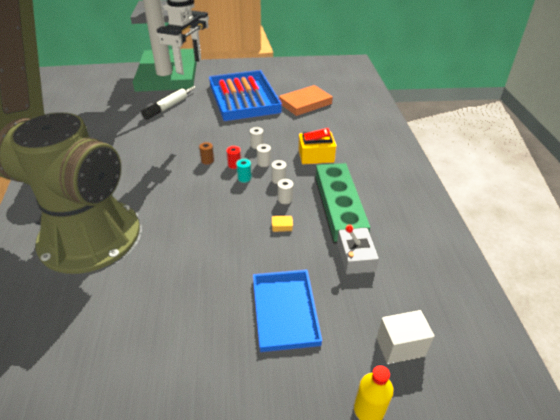

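The top view shows four white steel inserts at about (109,231), (148,224), (181,209) and (216,205). The holes are at (197..270,151), the toggle ball at (306,154), the rocker at (140,160) and the tray at (359,221). The red, turquoise and brown slugs are look-alikes. The side view agrees with this.

```bash
cat > h.py <<'E'
import numpy as np, cv2
from cell import manip, viewer
from scipy.spatial.transform import Rotation as Ro
def cast(info,px,z):
    K=info["camera_matrix"]; k=info["k1"]
    d=(np.atleast_2d(px)-K[:2,2])/[K[0,0],K[1,1]]
    u=cv2.undistortPoints(d.reshape(-1,1,2).astype(float),np.eye(3),np.array([k,0,0,0,0.])).reshape(-1,2)
    r=np.c_[u,np.ones(len(u))]@info["R"]; c=-info["R"].T@info["t"]
    return (c+r*((z-c[2])/r[:,2])[:,None])
def blobs(mask,lo,hi):
    n,l,s,c=cv2.connectedComponentsWithStats(mask.astype(np.uint8))
    return [(c[i],s[i]) for i in range(1,n) if lo<=s[i][4]<=hi]
def hsv(im): return [a.astype(int) for a in cv2.split(cv2.cvtColor(im,cv2.COLOR_BGR2HSV))]
def rect(mask):
    cs,_=cv2.findContours(mask.astype(np.uint8),cv2.RETR_EXTERNAL,cv2.CHAIN_APPROX_NONE)
    return max(cs,key=cv2.contourArea)
def snap(n,name=None):
    info=viewer.camera_info(n); im=viewer.camera(n)
    if name: cv2.imwrite(f"pics/{name}.png",im)
    return im,info
def move(target,yaw=None):
    """shift (shares) and turn z (share) in tool axes to world target"""
    s=manip.read_state(); R=Ro.from_euler('xyz',s["eef_rot"])
    d=R.inv().apply(np.array(target)-s["eef_pos"])/250
    w=np.zeros(3)
    if yaw is not None: w=(R.inv()*Ro.from_euler('xyz',[np.pi,0,yaw])).as_rotvec()/np.pi
    return d.round(3),w.round(3)
E
python3 - <<'E'
from h import *
np.set_printoptions(precision=1,suppress=True)
im=cv2.imread("pics/top0.png"); i=viewer.camera_info("top"); h,s,v=hsv(im)
white=(s<60)&(v>170); white[:180]=0; white[300:]=0; white[:,260:]=0
for c,st in blobs(white,30,400):
    x,y,w,hh,a=st
    sub=(v[y:y+hh,x:x+w]<100); bl=blobs(sub,5,60)
    print("ins",c,st,[ (cast(i,b[0]+[x,y],54)[0],b[1][4]) for b in bl])
g=(h>55)&(h<90)&(s>80)&(v>50); g[:,330:]=0; g[:100]=0;g[200:]=0
c=rect(g); r=cv2.minAreaRect(c); b=cv2.boxPoints(r); print("green",cast(i,b,45),cast(i,[r[0]],45))
tb=(h>100)&(h<125)&(s>150); tb[:,:300]=0; tb[:,420:]=0
c=rect(tb); r=cv2.minAreaRect(c); b=cv2.boxPoints(r); print("tray",cast(i,b,18),cast(i,[r[0]],18))
red=((h<8)|(h>172))&(s>150)&(v>90); red[:130]=0; red[200:]=0
for c,st in blobs(red,10,1000): print("red",c,st,cast(i,c,[75 if st[0]<200 else 94][0]))
ye=(h>18)&(h<32)&(s>150); ye[:,:110]=0;ye[:,420:]=0
for c,st in blobs(ye,30,3000): print("yel",c,st,cast(i,c,60 if c[0]<200 else 20))
E
```

```text
ins [215.5 204.6] [208 197  16  16 177] [(array([496.1,  95.2,  54. ]), np.int32(30))]
ins [180.5 208.6] [173 201  16  16 171] [(array([486.5, 181.3,  54. ]), np.int32(30))]
ins [146.3 223.4] [139 216  16  16 171] [(array([449.5, 265.5,  54. ]), np.int32(29))]
ins [107.5 230.1] [100 223  16  15 159] [(array([432.9, 361. ,  54. ]), np.int32(28))]
green [[674.8 186.6  45. ]
 [680.6 -75.   45. ]
 [586.9 -77.   45. ]
 [580.9 180.4  45. ]] [[630.2  53.4  45. ]]
tray [[ 518.9 -169.9   18. ]
 [ 524.4 -355.2   18. ]
 [ 402.9 -353.4   18. ]
 [ 398.3 -171.4   18. ]] [[ 460.6 -262.    18. ]]
red [137.7 159.5] [131 144  15  31 397] [[607.  289.2  75. ]]
red [305.7 153.1] [302 150   8   7  46] [[ 614.8 -126.6   94. ]]
red [455.1 160.3] [449 155  13  12 106] [[ 597.3 -494.3   94. ]]
yel [145.7 166.1] [125 142  37  44 847] [[594.1 272.4  60. ]]
```

```bash
python3 - <<'E'
from h import *
print(move([480,265,260],np.pi/2)); i=viewer.camera_info("wrist"); s=manip.read_state()
R=Ro.from_euler('xyz',s["eef_rot"]).as_matrix(); c=-i["R"].T@i["t"]
print("cam in tool",R.T@(c-s["eef_pos"]), (i["R"]@R).round(3), i["camera_matrix"][0,0])
E
```

```text
(array([-1.261, -0.405, -0.152]), array([-0.   ,  0.   ,  0.356]))
cam in tool [  65.55762404   -0.28266188 -163.23896564] [[ 0.     1.    -0.001]
 [-0.973 -0.    -0.229]
 [-0.229  0.001  0.973]] 314.3018853556387
```

Request:
apply_moves:
  moves:
    - [[-0.9,-0.3,-0.15],[0,0,0.356],0]
    - [[-0.9,-0.3,-0.15],[0,0,0.356],0]
    - [[-0.9,-0.3,-0.15],[0,0,0.356],0]
    - [[-0.9,-0.3,-0.15],[0,0,0.356],0]
    - [[-0.9,-0.3,-0.15],[0,0,0.356],0]
    - [[-0.9,-0.3,-0.15],[0,0,0.356],0]
    - [[-0.9,-0.3,-0.15],[0,0,0.356],0]
    - [[-0.9,-0.3,-0.15],[0,0,0.356],0]
    - [[-0.9,-0.3,-0.15],[0,0,0.356],0]
    - [[-0.9,-0.3,-0.15],[0,0,0.356],0]
    - [[-0.9,-0.3,-0.15],[0,0,0.356],0]
  squeeze: 30

```text
clock: 1.02
eef_pos: [410.4, 328.2, 259.7]
eef_rot: [-3.141, 0.0, 1.573]
wrist_force: [0.7, -0.5, -1.2]
finger_gap: 93.9
finger_force: 0.0
```

```bash
python3 - <<'E'
from h import *
s=manip.read_state(); print(s["eef_pos"],s["eef_rot"],s["clock"],s["joints"].round(2))
snap("wrist","w1"); print(move([560,60,260],np.pi/2))
E
```

```text
[410.37720556 328.24121361 259.72658332] [-3.14118805e+00  2.67142846e-04  1.57319721e+00] 1.0167 [0.6  0.22 1.54 0.   1.39 0.6 ]
(array([-1.075e+00,  5.950e-01, -1.000e-03]), array([-0.   ,  0.   ,  0.001]))
```

View pics/w1.png

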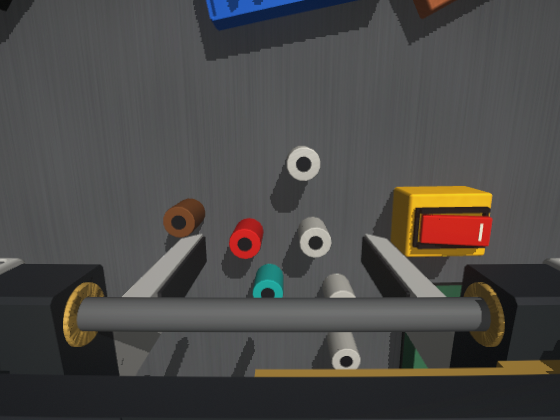

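The wrist view shows an insert at (304,163) and another at (315,243). The mains box is at (445,220), with its white bar on the right (+x). Anything near the TCP shows just above the dark bar. Next I go above the demagnetiser.

Request:
apply_moves:
  moves:
    - [[-0.7,0.4,0],[0,0,0],0]
    - [[-0.7,0.4,0],[0,0,0],0]
    - [[-0.7,0.4,0],[0,0,0],0]
    - [[-0.7,0.4,0],[0,0,0],0]
    - [[-0.7,0.4,0],[0,0,0],0]
    - [[-0.7,0.4,0],[0,0,0],0]

```text
clock: 1.57
eef_pos: [512.2, 148.7, 259.6]
eef_rot: [-3.142, 0.001, 1.569]
wrist_force: [-0.4, -0.1, -0.4]
finger_gap: 93.9
finger_force: 0.0
```

Request:
apply_moves:
  moves:
    - [[-0.7,0.45,0.05],[0,0,0],0]
    - [[-0.7,0.45,0.05],[0,0,0],0]
    - [[-0.7,0.45,0.05],[0,0,0],0]
    - [[-0.7,0.45,0.05],[0,0,0],0]
    - [[-0.7,0.45,0.05],[0,0,0],0]
    - [[-0.7,0.45,0.05],[0,0,0],0]
    - [[-0.7,0.45,0.05],[0,0,0],0]

```text
clock: 2.15
eef_pos: [622.7, -23.0, 246.3]
eef_rot: [-3.14, -0.0, 1.57]
wrist_force: [0.2, 0.3, 0.4]
finger_gap: 94.2
finger_force: 0.0
```

```bash
python3 - <<'E'
from h import *
np.set_printoptions(precision=1,suppress=True)
s=manip.read_state(); print(s["eef_pos"],s["eef_rot"],s["clock"])
im,i=snap("wrist","w2"); h,sa,v=hsv(im)
g=((h>55)&(h<90)&(sa>80)).astype(np.uint8)
print([ (c,st[4]) for c,st in blobs(g,200,1e6)])
E
```

```text
[622.7 -23.  246.3] [-3.1 -0.   1.6] 2.15
[(array([80. ,  7.9]), np.int32(763)), (array([295.7, 114.6]), np.int32(17775))]
```

View pics/w2.png

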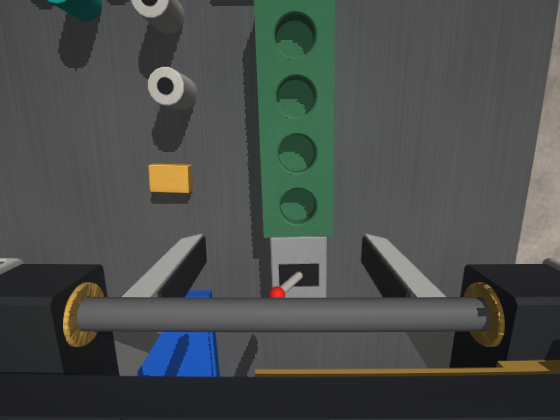

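```bash
cat >> h.py <<'E'
def holes(im,i,lo=300,hi=4000):
    h,s,v=hsv(im); g=(h>55)&(h<90)&(s>80); 
    hist=np.bincount(v[g],minlength=256); m=hist[60:].argmax()+60
    top=(g&(abs(v-m)<10)).astype(np.uint8)
    cs,hr=cv2.findContours(top,cv2.RETR_CCOMP,cv2.CHAIN_APPROX_NONE); out=[]
    for c,q in zip(cs,hr[0]):
        if q[3]>=0 and lo<cv2.contourArea(c)<hi:
            e=cv2.fitEllipse(cv2.convexHull(c)); out.append((cast(i,[e[0]],45)[0],e[1],cv2.contourArea(c)))
    return m,out
def inserts(im,i,z=54,lo=15,hi=1500):
    """bore marks: dark blob enclosed by a white ring -> world point at top z"""
    h,s,v=hsv(im); w=((s<70)&(v>150)).astype(np.uint8)
    cs,hr=cv2.findContours(w,cv2.RETR_CCOMP,cv2.CHAIN_APPROX_NONE); out=[]
    for c,q in zip(cs,hr[0]):
        if q[3]>=0 and lo<cv2.contourArea(c)<hi and len(c)>=5:
            e=cv2.fitEllipse(c)
            if e[1][0]/e[1][1]>.6: out.append((cast(i,[e[0]],z)[0],e[0],e[1]))
    return out
E
python3 - <<'E'
from h import *
np.set_printoptions(precision=1,suppress=True)
im=cv2.imread("pics/w2.png"); i=viewer.camera_info("wrist")
m,o=holes(im,i); print(m)
for x in o: print(x)
P=np.array([x[0][:2] for x in o]); P=P[P[:,1].argsort()]; print(np.diff(P,axis=0))
c=P.mean(0); d=np.polyfit([-93,-31,31,93][:len(P)],P,1); print("centre",d[1],"dir",d[0],np.arctan2(-d[0][0],d[0][1]))
for x in inserts(im,i): print("ins",x)
it=viewer.camera_info("top"); t=cv2.imread("pics/top0.png"); print(holes(t,it,60,900)); print(inserts(t,it))
h,s,v=hsv(im); red=((h<8)|(h>172))&(s>150)&(v>90)
print([ (c,st,cast(i,c,94)) for c,st in blobs(red,20,1000)])
E
```

```text
112
(array([639.7, -36.5,  45. ]), (40.06570816040039, 40.73388671875), 1221.0)
(array([638.1,  25.6,  45. ]), (41.86222839355469, 43.406959533691406), 1013.0)
(array([636.6,  89.3,  45. ]), (43.2255973815918, 44.70450973510742), 1130.5)
(array([635. , 151.2,  45. ]), (45.76704025268555, 48.31929397583008), 1395.0)
[[-1.6 62.1]
 [-1.5 63.6]
 [-1.6 62. ]]
centre [637.4  57.4] dir [-0.  1.] 0.024833484319843592
ins (array([915.5, -59.4,  54. ]), (528.5164184570312, 226.47457885742188), (5.263310432434082, 7.243587493896484))
ins (array([926. , -34.5,  54. ]), (540.9229125976562, 206.1018829345703), (4.752021312713623, 6.336101531982422))
ins (array([913.6, -20.4,  54. ]), (532.8132934570312, 194.28851318359375), (3.9566850662231445, 5.478750705718994))
ins (array([495.7,  97.5,  54. ]), (165.01539611816406, 85.58588409423828), (18.059490203857422, 19.61404037475586))
(np.int64(168), [(array([634.3, 147.7,  45. ]), (18.930204391479492, 20.203609466552734), 235.5), (array([635.9,  87. ,  45. ]), (18.691659927368164, 20.364938735961914), 240.0), (array([638. ,  25.1,  45. ]), (18.157390594482422, 19.95038414001465), 229.5), (array([639.8, -37.5,  45. ]), (18.950992584228516, 19.860639572143555), 230.0)])
[(array([84.9, 73.4, 54. ]), (222.0, 377.5), (5.0846171379089355, 5.891820907592773)), (array([433.6, 360.9,  54. ]), (108.08453369140625, 230.01876831054688), (7.260074615478516, 8.000699996948242)), (array([449.4, 265.4,  54. ]), (146.30618286132812, 223.59568786621094), (7.206419944763184, 7.931992530822754)), (array([486.6, 181. ,  54. ]), (180.78810119628906, 208.57861328125), (7.243239879608154, 8.083565711975098)), (array([496.5,  95.2,  54. ]), (215.5, 204.5), (7.3135986328125, 7.3135986328125))]
[(array([276.6, 292.6]), array([269, 287,  16,  11, 149], dtype=int32), array([[ 615.2, -123.5,   94. ]]))]
```

Request:
apply_moves:
  moves:
    - [[0.47,-0.505,0.384],[0,0,0],0]
    - [[0.47,-0.505,0.384],[0,0,0],0]
    - [[0.47,-0.505,0.384],[0,0,0],0]
    - [[0.47,-0.505,0.384],[0,0,0],0]
    - [[0.47,-0.505,0.384],[0,0,0],0]
    - [[0.47,-0.505,0.384],[0,0,0],0]
    - [[0.47,-0.505,0.384],[0,0,0],0]
    - [[0.47,-0.505,0.384],[0,0,0],0]

```text
clock: 2.87
eef_pos: [496.8, 96.4, 152.6]
eef_rot: [3.14, -0.0, 1.572]
wrist_force: [0.1, 0.2, 0.3]
finger_gap: 93.9
finger_force: 0.0
```

```bash
cat > near.py <<'E'
from h import *
np.set_printoptions(precision=1,suppress=True)
s=manip.read_state(); print(s["eef_pos"],s["eef_rot"],s["clock"])
im,i=snap("wrist","near"); p=s["eef_pos"]
for x in inserts(im,i,lo=100,hi=5000):
    if abs(x[0][:2]-p[:2]).max()<60:
        print(x, "grasp", move([*x[0][:2],42],np.pi/2))
E
python3 near.py
```

```text
[496.8  96.4 152.6] [ 3.1 -0.   1.6] 2.8667
(array([496.6,  95.6,  54. ]), (282.43408203125, 215.77435302734375), (21.752639770507812, 22.511205673217773)) grasp (array([-0. , -0. ,  0.4]), array([ 0., -0., -0.]))
```

View pics/near.png

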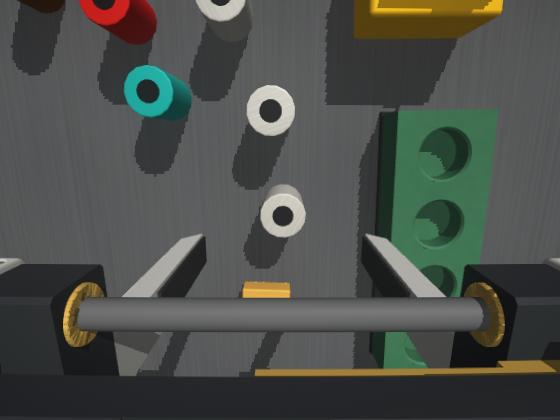

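The insert is centred at (282,216), within 1 mm of the top-camera fix.

Request:
apply_moves:
  moves:
    - [[-0.003,0,0.16],[0,0,0],0]
    - [[-0.003,0,0.32],[0,0,0],0]
    - [[-0.003,0,0.44],[0,0,0],0.2]
    - [[-0.003,0,0.44],[0,0,0],0.5]
    - [[-0.003,0,0.44],[0,0,0],1]
    - [[-0.003,0,0.44],[0,0,0],1]
    - [[-0.003,0,0.44],[0,0,0],1]
    - [[-0.003,0,0.44],[0,0,0],1]
    - [[-0.003,0,0.44],[0,0,0],1]
    - [[-0.003,0,0.44],[0,0,0],1]
  squeeze: 30

```text
clock: 3.75
eef_pos: [496.8, 95.0, 42.3]
eef_rot: [3.14, -0.0, 1.569]
wrist_force: [-0.0, 0.1, -0.0]
finger_gap: 44.3
finger_force: 0.0
```

Request:
apply_moves:
  moves:
    - [[0,0,0],[0,0,0],1]
    - [[0,0,0],[0,0,0],1]
    - [[0,0,0],[0,0,0],1]
    - [[0,0,-0.16],[0,0,0],1]
    - [[0,0,-0.32],[0,0,0],1]
    - [[-0.1,0.11,-0.4],[0,0,0],1]
    - [[-0.2,0.22,-0.4],[0,0,0],1]
    - [[-0.3,0.33,-0.4],[0,0,0],1]
    - [[-0.4,0.44,-0.4],[0,0,0],1]
    - [[-0.5,0.55,-0.4],[0,0,0],1]
    - [[-0.526,0.572,-0.4],[0,0,0],1]
    - [[-0.526,0.572,-0.4],[0,0,0],1]

```text
clock: 4.75
eef_pos: [639.7, -38.8, 140.0]
eef_rot: [-3.14, 0.0, 1.567]
wrist_force: [-0.9, 0.4, -4.8]
finger_gap: 39.7
finger_force: 30.0
```

```bash
cat > over.py <<'E'
from h import *
import sys
np.set_printoptions(precision=1,suppress=True)
s=manip.read_state(); p=s["eef_pos"]; print(p,s["eef_rot"],s["clock"],s["finger_gap"],s["finger_force"])
im,i=snap("wrist","over")
for x in inserts(im,i,z=p[2]+12,lo=100,hi=8000):
    print("held",x, x[0]-p)
for x in holes(im,i,800,9000)[1]: print("hole",x,x[0]-p)
E
python3 over.py
```

```text
[639.7 -38.8 140. ] [-3.1  0.   1.6] 4.75 39.7309849740338 29.99822437763214
held (array([640.1, -38.2, 152. ]), (283.3543395996094, 265.95513916015625), (34.2374153137207, 36.65031814575195)) [ 0.4  0.5 12. ]
hole (array([637.9,  24.3,  45. ]), (60.20025634765625, 61.37648391723633), 2775.0) [ -1.8  63.1 -95. ]
hole (array([636.9,  87.6,  45. ]), (62.63894271850586, 65.93903350830078), 2533.0) [ -2.8 126.3 -95. ]
```

View pics/over.png

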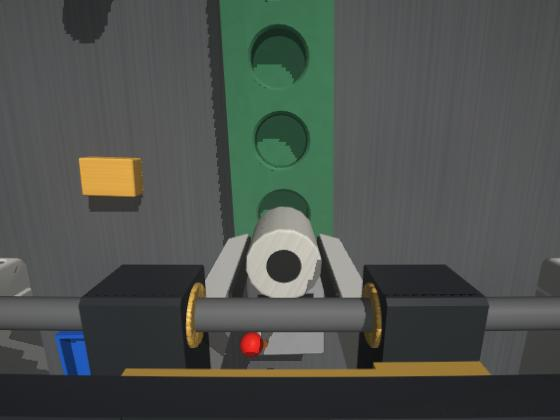

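The held insert sits within 0.5 mm of the TCP, with its bore at (283,266). The next hole is at (281,139). I'll let the arm settle and read it again.

Request:
apply_moves:
  moves:
    - [[0,0,0.1],[0,0,0],1]
    - [[0,0,0.1],[0,0,0],1]
    - [[0,0,0.1],[0,0,0],1]
    - [[0,0,0.1],[0,0,0],1]

```text
clock: 5.13
eef_pos: [639.0, -36.0, 117.4]
eef_rot: [3.141, 0.0, 1.57]
wrist_force: [-1.1, 0.3, -4.0]
finger_gap: 39.7
finger_force: 30.0
```

```bash
python3 over.py
```

```text
[639.  -36.  117.4] [3.1 0.  1.6] 5.1333 39.67945307172508 29.99828338623047
held (array([639.4, -35.5, 129.4]), (283.3543395996094, 265.95513916015625), (34.2374153137207, 36.65031814575195)) [ 0.4  0.6 12. ]
hole (array([638. ,  24.3,  45. ]), (65.38211059570312, 66.89398193359375), 3297.5) [ -1.   60.3 -72.4]
hole (array([636.8,  87.6,  45. ]), (69.05127716064453, 72.28215026855469), 3078.0) [ -2.2 123.7 -72.4]
```

Request:
apply_moves:
  moves:
    - [[-0.006,0.002,0.05],[0,0,0],1]
    - [[-0.006,0.002,0.1],[0,0,0],1]
    - [[-0.006,0.002,0.11],[0,0,0],1]
    - [[-0.006,0.002,0.13],[0,0,0],1]
    - [[-0.006,0.002,0.145],[0,0,0],1]
    - [[-0.006,0.002,0.16],[0,0,0],1]

```text
clock: 5.68
eef_pos: [639.7, -38.3, 76.1]
eef_rot: [-3.142, -0.0, 1.569]
wrist_force: [0.5, -0.3, -3.6]
finger_gap: 39.4
finger_force: 30.0
```

Request:
apply_moves:
  moves:
    - [[0,0,0.02],[0,0,0],1]
    - [[0,0,0.04],[0,0,0],1]
    - [[0,0,0.044],[0,0,0],1]
    - [[0,0,0.044],[0,0,0],1]

```text
clock: 6.02
eef_pos: [639.7, -38.3, 65.3]
eef_rot: [-3.141, -0.0, 1.569]
wrist_force: [-0.1, 0.7, -4.6]
finger_gap: 39.4
finger_force: 30.0
```

Request:
apply_moves:
  moves:
    - [[0,0,0],[0,0,0],0.3]
    - [[0,0,0],[0,0,0],0.3]
    - [[0,0,0],[0,0,0],0.3]
    - [[0,0,-0.15],[0,0,0],0.3]
    - [[0,0,-0.31],[0,0,0],0.3]
    - [[0.15,-0.1,-0.34],[0,0,0],0.3]
    - [[0.3,-0.2,-0.34],[0,0,0],0.3]
    - [[0.45,-0.3,-0.34],[0,0,0],0.3]
    - [[0.6,-0.4,-0.34],[0,0,0],0.3]
    - [[0.75,-0.5,-0.34],[0,0,0],0.3]
    - [[0.874,-0.6,-0.34],[0,0,0],0.3]
    - [[0.874,-0.61,-0.34],[0,0,0],0.3]

```text
clock: 7.02
eef_pos: [485.2, 183.5, 151.0]
eef_rot: [3.141, -0.001, 1.572]
wrist_force: [0.2, 0.6, 0.6]
finger_gap: 66.0
finger_force: 0.0
```

Request:
apply_moves:
  moves:
    - [[0,0,0],[0,0,0],0.3]
    - [[0,0,0],[0,0,0],0.3]
    - [[0,0,0],[0,0,0],0.3]

```text
clock: 7.27
eef_pos: [488.2, 179.9, 150.8]
eef_rot: [3.141, -0.0, 1.569]
wrist_force: [0.2, 0.1, 0.3]
finger_gap: 65.8
finger_force: 0.0
```

```bash
python3 near.py; python3 - <<'E'
from h import *
im,i=snap("top"); print([x[0].round(1) for x in inserts(im,i)], [x[0].round(1) for x in inserts(im,i,z=77)])
E
```

```text
[488.2 179.9 150.8] [ 3.1 -0.   1.6] 7.2667
(array([486.8, 181.8,  54. ]), (281.0575866699219, 213.217041015625), (21.858810424804688, 22.433731079101562)) grasp (array([ 0. , -0. ,  0.4]), array([ 0., -0., -0.]))
[array([647.4, -37.6,  54. ]), array([692.2, 269.2,  54. ]), array([849.3,  -6.7,  54. ])] [array([639.8, -38.2,  77. ]), array([683.7, 262.3,  77. ]), array([837.7,  -7.9,  77. ])]
```

Request:
apply_moves:
  moves:
    - [[0.007,-0.005,0.15],[0,0,0],0.3]
    - [[0.007,-0.005,0.3],[0,0,0],0.3]
    - [[0.007,-0.005,0.435],[0,0,0],0.3]
    - [[0.007,-0.005,0.435],[0,0,0],0.5]
    - [[0.007,-0.005,0.435],[0,0,0],1]
    - [[0.007,-0.005,0.435],[0,0,0],1]
    - [[0.007,-0.005,0.435],[0,0,0],1]
    - [[0.007,-0.005,0.435],[0,0,0],1]
    - [[0.007,-0.005,0.435],[0,0,0],1]
    - [[0.007,-0.005,0.435],[0,0,0],1]

```text
clock: 8.2
eef_pos: [487.4, 182.4, 43.8]
eef_rot: [3.138, -0.001, 1.569]
wrist_force: [-1.0, -1.4, 8.3]
finger_gap: 39.7
finger_force: 30.0
```

Request:
apply_moves:
  moves:
    - [[0,0,0],[0,0,0],1]
    - [[0,0,-0.15],[0,0,0],1]
    - [[0,0,-0.3],[0,0,0],1]
    - [[-0.1,0.1,-0.3],[0,0,0],1]
    - [[-0.2,0.2,-0.3],[0,0,0],1]
    - [[-0.3,0.3,-0.3],[0,0,0],1]
    - [[-0.4,0.4,-0.3],[0,0,0],1]
    - [[-0.5,0.5,-0.3],[0,0,0],1]
    - [[-0.6,0.58,-0.3],[0,0,0],1]
    - [[-0.629,0.605,-0.3],[0,0,0],1]
    - [[-0.629,0.605,-0.3],[0,0,0],1]
    - [[-0.629,0.605,-0.3],[0,0,0],1]

```text
clock: 9.2
eef_pos: [637.0, 24.8, 117.0]
eef_rot: [-3.141, -0.0, 1.569]
wrist_force: [-1.4, 0.5, -3.0]
finger_gap: 39.6
finger_force: 30.0
```

Request:
apply_moves:
  moves:
    - [[0,0,0],[0,0,0],1]
    - [[0,0,0],[0,0,0],1]
    - [[0,0,0],[0,0,0],1]

```text
clock: 9.45
eef_pos: [636.9, 25.7, 117.1]
eef_rot: [3.141, -0.0, 1.571]
wrist_force: [-0.1, 0.4, -3.3]
finger_gap: 39.6
finger_force: 30.0
```

```bash
sed -i 's/s\["eef_rot"\],s\["clock"\]/s["clock"]/' near.py && python3 over.py
```

```text
[636.9  25.7 117.1] [ 3.1 -0.   1.6] 9.45 39.55190506912281 29.996159970760345
held (array([637.3,  25.7, 129.1]), (283.35546875, 266.8280029296875), (34.05899429321289, 35.95415496826172)) [ 0.4  0.1 12. ]
hole (array([636.5,  86.2,  45. ]), (65.43511962890625, 67.3923568725586), 3318.0) [ -0.4  60.5 -72.1]
hole (array([635.3, 149.6,  45. ]), (68.64759826660156, 72.5154800415039), 3027.0) [ -1.6 123.9 -72.1]
```

Request:
apply_moves:
  moves:
    - [[-0.006,0.003,0.05],[0,0,0],1]
    - [[-0.006,0.003,0.1],[0,0,0],1]
    - [[-0.006,0.003,0.11],[0,0,0],1]
    - [[-0.006,0.003,0.13],[0,0,0],1]
    - [[-0.006,0.003,0.145],[0,0,0],1]
    - [[-0.006,0.003,0.16],[0,0,0],1]

```text
clock: 10.0
eef_pos: [638.1, 23.2, 76.3]
eef_rot: [-3.142, 0.0, 1.569]
wrist_force: [-0.2, 0.7, -2.7]
finger_gap: 39.2
finger_force: 30.0
```

Request:
apply_moves:
  moves:
    - [[0,0,0.02],[0,0,0],1]
    - [[0,0,0.035],[0,0,0],1]
    - [[0,0,0.042],[0,0,0],1]
    - [[0,0,0.042],[0,0,0],1]

```text
clock: 10.33
eef_pos: [638.0, 23.3, 66.8]
eef_rot: [3.142, 0.0, 1.569]
wrist_force: [-3.2, -0.0, 3.7]
finger_gap: 39.4
finger_force: 30.0
```

Request:
apply_moves:
  moves:
    - [[0,0,0],[0,0,0],0.3]
    - [[0,0,0],[0,0,0],0.3]
    - [[0,0,0],[0,0,0],0.3]
    - [[0,0,-0.15],[0,0,0],0.3]
    - [[0,0,-0.31],[0,0,0],0.3]
    - [[0.12,-0.1,-0.34],[0,0,0],0.3]
    - [[0.24,-0.19,-0.34],[0,0,0],0.3]
    - [[0.37,-0.29,-0.34],[0,0,0],0.3]
    - [[0.5,-0.38,-0.34],[0,0,0],0.3]
    - [[0.62,-0.48,-0.34],[0,0,0],0.3]
    - [[0.74,-0.58,-0.34],[0,0,0],0.3]
    - [[0.86,-0.67,-0.34],[0,0,0],0.3]

```text
clock: 11.33
eef_pos: [469.4, 239.7, 151.4]
eef_rot: [3.141, -0.0, 1.569]
wrist_force: [1.2, 0.7, 0.6]
finger_gap: 65.9
finger_force: 0.0
```

Request:
apply_moves:
  moves:
    - [[0.11,-0.085,0],[0,0,0],0.3]
    - [[0.11,-0.085,0],[0,0,0],0.3]
    - [[0.11,-0.085,0],[0,0,0],0.3]
    - [[0.11,-0.085,0],[0,0,0],0.3]

```text
clock: 11.67
eef_pos: [450.0, 265.7, 151.4]
eef_rot: [3.141, -0.0, 1.57]
wrist_force: [0.2, 0.1, 0.4]
finger_gap: 66.4
finger_force: 0.0
```

```bash
python3 near.py
```

```text
[450.  265.7 151.4] 11.6667
(array([450.2, 266.2,  54. ]), (282.9817199707031, 214.67941284179688), (21.86366844177246, 22.47342300415039)) grasp (array([ 0. , -0. ,  0.4]), array([ 0., -0., -0.]))
```

Request:
apply_moves:
  moves:
    - [[0.002,0.001,0.15],[0,0,0],0.3]
    - [[0.002,0.001,0.3],[0,0,0],0.3]
    - [[0.002,0.001,0.434],[0,0,0],0.3]
    - [[0.002,0.001,0.434],[0,0,0],0.5]
    - [[0.002,0.001,0.434],[0,0,0],1]
    - [[0.002,0.001,0.434],[0,0,0],1]
    - [[0.002,0.001,0.434],[0,0,0],1]
    - [[0.002,0.001,0.434],[0,0,0],1]
    - [[0.002,0.001,0.434],[0,0,0],1]
    - [[0.002,0.001,0.434],[0,0,0],1]

```text
clock: 12.55
eef_pos: [451.0, 266.8, 44.9]
eef_rot: [3.138, -0.001, 1.569]
wrist_force: [-0.2, -2.5, 8.2]
finger_gap: 39.6
finger_force: 30.0
```

Request:
apply_moves:
  moves:
    - [[0,0,0],[0,0,0],1]
    - [[0,0,-0.15],[0,0,0],1]
    - [[0,0,-0.3],[0,0,0],1]
    - [[-0.1,0.11,-0.3],[0,0,0],1]
    - [[-0.2,0.21,-0.3],[0,0,0],1]
    - [[-0.3,0.32,-0.3],[0,0,0],1]
    - [[-0.4,0.42,-0.3],[0,0,0],1]
    - [[-0.5,0.52,-0.3],[0,0,0],1]
    - [[-0.6,0.62,-0.3],[0,0,0],1]
    - [[-0.7,0.72,-0.3],[0,0,0],1]
    - [[-0.72,0.745,-0.3],[0,0,0],1]
    - [[-0.72,0.745,-0.3],[0,0,0],1]

```text
clock: 13.55
eef_pos: [637.0, 84.3, 118.2]
eef_rot: [3.141, 0.0, 1.567]
wrist_force: [0.2, 1.0, -2.3]
finger_gap: 39.5
finger_force: 30.0
```

Request:
apply_moves:
  moves:
    - [[0,0,0],[0,0,0],1]
    - [[0,0,0],[0,0,0],1]
    - [[0,0,0],[0,0,0],1]

```text
clock: 13.8
eef_pos: [635.2, 87.4, 118.1]
eef_rot: [3.142, -0.0, 1.571]
wrist_force: [-0.1, -0.0, -3.0]
finger_gap: 39.9
finger_force: 30.0
```

```bash
python3 over.py
```

```text
[635.2  87.4 118.1] [ 3.1 -0.   1.6] 13.8 39.856137236059304 29.996608793735504
held (array([635.6,  88. , 130.1]), (283.3731994628906, 265.8221435546875), (33.86788558959961, 35.68801498413086)) [ 0.4  0.6 12. ]
hole (array([634.7, 148.2,  45. ]), (65.2552490234375, 66.98294067382812), 3274.0) [ -0.5  60.9 -73.1]
```

Request:
apply_moves:
  moves:
    - [[-0.007,0.003,0.05],[0,0,0],1]
    - [[-0.007,0.003,0.1],[0,0,0],1]
    - [[-0.007,0.003,0.11],[0,0,0],1]
    - [[-0.007,0.003,0.13],[0,0,0],1]
    - [[-0.007,0.003,0.145],[0,0,0],1]
    - [[-0.007,0.003,0.16],[0,0,0],1]

```text
clock: 14.35
eef_pos: [636.6, 84.5, 77.3]
eef_rot: [-3.142, -0.0, 1.569]
wrist_force: [0.1, -0.4, -2.3]
finger_gap: 39.5
finger_force: 30.0
```

Request:
apply_moves:
  moves:
    - [[0,0,0.02],[0,0,0],1]
    - [[0,0,0.035],[0,0,0],1]
    - [[0,0,0.044],[0,0,0],1]
    - [[0,0,0.044],[0,0,0],1]

```text
clock: 14.68
eef_pos: [636.7, 84.5, 67.7]
eef_rot: [3.141, -0.0, 1.569]
wrist_force: [-5.5, -1.1, 7.4]
finger_gap: 40.0
finger_force: 30.0
```

```bash
python3 - <<'E'
from h import *
im,i=snap("top"); print([x[0].round(1) for x in inserts(im,i)], [x[0].round(1) for x in inserts(im,i,z=77)])
E
```

```text
[array([433.4, 361. ,  54. ]), array([647.1, -37.8,  54. ]), array([645.5,  23.7,  54. ]), array([613.4, 338.8,  54. ]), array([810.1,  45. ,  54. ]), array([828.5, -94.6,  54. ])] [array([430.2, 352.2,  77. ]), array([639.5, -38.4,  77. ]), array([638. ,  21.9,  77. ]), array([606.6, 330.5,  77. ]), array([799.2,  42.7,  77. ]), array([817.2, -94. ,  77. ])]
```

Request:
apply_moves:
  moves:
    - [[0,0,0],[0,0,0],0.3]
    - [[0,0,0],[0,0,0],0.3]
    - [[0,0,0],[0,0,0],0.3]
    - [[0,0,-0.15],[0,0,0],0.3]
    - [[0,0,-0.31],[0,0,0],0.3]
    - [[0.12,-0.09,-0.33],[0,0,0],0.3]
    - [[0.25,-0.18,-0.33],[0,0,0],0.3]
    - [[0.37,-0.27,-0.33],[0,0,0],0.3]
    - [[0.5,-0.36,-0.33],[0,0,0],0.3]
    - [[0.63,-0.46,-0.33],[0,0,0],0.3]
    - [[0.75,-0.55,-0.33],[0,0,0],0.3]
    - [[0.87,-0.64,-0.33],[0,0,0],0.3]

```text
clock: 15.73
eef_pos: [475.6, 303.5, 149.4]
eef_rot: [3.141, -0.0, 1.569]
wrist_force: [0.6, -0.3, -0.1]
finger_gap: 66.1
finger_force: 0.0
```

Request:
apply_moves:
  moves:
    - [[0.12,-0.09,0],[0,0,0],0.3]
    - [[0.24,-0.175,0],[0,0,0],0.3]
    - [[0.24,-0.175,0],[0,0,0],0.3]
    - [[0.24,-0.175,0],[0,0,0],0.3]
    - [[0.24,-0.175,0],[0,0,0],0.3]

```text
clock: 16.15
eef_pos: [433.5, 362.0, 149.2]
eef_rot: [3.141, 0.0, 1.57]
wrist_force: [0.2, 0.9, -0.1]
finger_gap: 65.8
finger_force: 0.0
```

```bash
python3 near.py; cp pics/near.png pics/near4.png
```

```text
[433.5 362.  149.2] 16.15
(array([433.7, 362.4,  54. ]), (283.0850524902344, 215.449462890625), (22.21957015991211, 22.553747177124023)) grasp (array([ 0. , -0. ,  0.4]), array([ 0.,  0., -0.]))
```

View pics/near4.png

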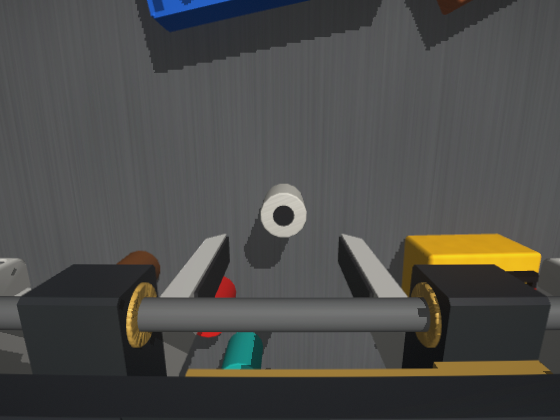

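The last insert is alone between the fingers at (283,215). The mains box is close to the route, so I'll lift higher and go around it by moving in y first.

Request:
apply_moves:
  moves:
    - [[0.001,0,0.15],[0,0,0],0.3]
    - [[0.001,0,0.3],[0,0,0],0.3]
    - [[0.001,0,0.425],[0,0,0],0.3]
    - [[0.001,0,0.425],[0,0,0],0.5]
    - [[0.001,0,0.425],[0,0,0],1]
    - [[0.001,0,0.425],[0,0,0],1]
    - [[0.001,0,0.425],[0,0,0],1]
    - [[0.001,0,0.425],[0,0,0],1]
    - [[0.001,0,0.425],[0,0,0],1]
    - [[0.001,0,0.425],[0,0,0],1]

```text
clock: 17.03
eef_pos: [434.3, 363.0, 45.2]
eef_rot: [3.139, -0.002, 1.569]
wrist_force: [-0.2, -2.4, 8.2]
finger_gap: 39.4
finger_force: 30.0
```

Request:
apply_moves:
  moves:
    - [[0,0,0],[0,0,0],1]
    - [[0,0,-0.15],[0,0,0],1]
    - [[0,0,-0.3],[0,0,0],1]
    - [[-0.12,0,-0.4],[0,0,0],1]
    - [[-0.26,0.05,-0.4],[0,0,0],1]
    - [[-0.4,0.1,-0.4],[0,0,0],1]
    - [[-0.54,0.16,-0.4],[0,0,0],1]
    - [[-0.66,0.25,-0.4],[0,0,0],1]
    - [[-0.76,0.37,-0.4],[0,0,0],1]
    - [[-0.83,0.5,-0.4],[0,0,0],1]
    - [[-0.857,0.65,-0.4],[0,0,0],1]
    - [[-0.857,0.804,-0.4],[0,0,0],1]

```text
clock: 18.03
eef_pos: [635.6, 145.7, 144.3]
eef_rot: [3.14, 0.0, 1.567]
wrist_force: [0.1, 0.7, -2.9]
finger_gap: 39.2
finger_force: 30.0
```

Request:
apply_moves:
  moves:
    - [[0,0,0.1],[0,0,0],1]
    - [[0,0,0.1],[0,0,0],1]
    - [[0,0,0.1],[0,0,0],1]
    - [[0,0,0.1],[0,0,0],1]

```text
clock: 18.37
eef_pos: [633.5, 148.2, 119.2]
eef_rot: [3.141, -0.0, 1.57]
wrist_force: [-0.3, 0.1, -2.6]
finger_gap: 39.2
finger_force: 30.0
```

```bash
python3 over.py
```

```text
[633.5 148.2 119.2] [ 3.1 -0.   1.6] 18.3667 39.15564019897699 29.996972680091858
held (array([633.9, 148.9, 131.2]), (283.365234375, 265.66156005859375), (33.5930290222168, 35.5765266418457)) [ 0.4  0.7 12. ]
```

Request:
apply_moves:
  moves:
    - [[-0.002,0.003,0.05],[0,0,0],1]
    - [[-0.002,0.003,0.1],[0,0,0],1]
    - [[-0.002,0.003,0.11],[0,0,0],1]
    - [[-0.002,0.003,0.13],[0,0,0],1]
    - [[-0.002,0.003,0.145],[0,0,0],1]
    - [[-0.002,0.003,0.16],[0,0,0],1]

```text
clock: 18.92
eef_pos: [634.7, 147.5, 77.6]
eef_rot: [-3.142, 0.0, 1.569]
wrist_force: [-1.0, 0.0, -2.9]
finger_gap: 39.6
finger_force: 30.0
```

Request:
apply_moves:
  moves:
    - [[0,0,0.02],[0,0,0],1]
    - [[0,0,0.035],[0,0,0],1]
    - [[0,0,0.045],[0,0,0],1]
    - [[0,0,0.045],[0,0,0],1]

```text
clock: 19.25
eef_pos: [634.8, 147.5, 68.0]
eef_rot: [3.141, -0.0, 1.569]
wrist_force: [-6.7, -1.2, 10.5]
finger_gap: 39.6
finger_force: 30.0
```

```bash
python3 - <<'E'
from h import *
s=manip.read_state(); p=s["eef_pos"]; print(p)
im=cv2.imread("pics/w1.png")
# rocker in first wrist picture: need its pose then -> rebuild info from logged TCP pose
i=viewer.camera_info("wrist")
R=Ro.from_euler('xyz',s["eef_rot"]).as_matrix(); c=-i["R"].T@i["t"]; off=R.T@(c-p); RT=i["R"]@R
p1=np.array([410.38,328.24,259.73]); R1=Ro.from_euler('xyz',[-3.14118805,2.67e-4,1.57319721]).as_matrix()
i1=dict(i); i1["R"]=RT@R1.T; i1["t"]=-i1["R"]@(p1+R1@off)
for x in inserts(im,i1,lo=100): print(x[0].round(1))
h,sa,v=hsv(im); red=((h<8)|(h>172))&(sa>150)&(v>150); red[:,:400]=0
r=cv2.minAreaRect(rect(red)); print(r); print(cast(i1,cv2.boxPoints(r),74).round(1),cast(i1,[r[0]],74).round(1))
w=(sa<70)&(v>180)&(np.arange(560)>440)&(np.arange(420)[:,None]<260); print([(c,st[4],cast(i1,c,82).round(1)) for c,st in blobs(w,10,1000)])
ye=(h>18)&(h<32)&(sa>150)&(v>225)&(np.arange(560)>380); r=cv2.minAreaRect(rect(ye)); print(r,cast(i1,cv2.boxPoints(r),60).round(1))
E
```

```text
[634.76294055 147.53703249  67.95500008]
[496.7  95.   54. ]
[450.3 266.1  54. ]
[434.  362.6  54. ]
((456.20947265625, 229.3105010986328), (69.16361236572266, 29.06369400024414), 2.8624050617218018)
[[572.5 273.8  74. ]
 [570.5 308.9  74. ]
 [651.8 305.   74. ]
 [655.7 269.5  74. ]] [[612.3 289.5  74. ]]
[(array([480.3255814 , 231.72093023]), np.int32(43), array([[636.1, 289. ,  82. ]]))]
((451.4693908691406, 201.12289428710938), (15.996050834655762, 79.31375122070312), 88.72696685791016) [[561.7 328.5  60. ]
 [656.2 331.   60. ]
 [659.7 311.6  60. ]
 [564.  309.2  60. ]]
```

Request:
apply_moves:
  moves:
    - [[0,0,0],[0,0,0],0.3]
    - [[0,0,0],[0,0,0],0.3]
    - [[0,0,0],[0,0,0],0.3]
    - [[0,0,-0.15],[0,0,0],0.3]
    - [[0,0,-0.3],[0,0,0],0.5]
    - [[0,0,-0.45],[0,0,0],1]
    - [[0.15,0.01,-0.5],[0,0,0],1]
    - [[0.3,0.015,-0.5],[0,0,0],1]
    - [[0.42,0.015,-0.5],[0,0,0],1]
    - [[0.42,0.015,-0.5],[0,0,0],1]
    - [[0.42,0.015,-0.5],[0,0,0],1]
    - [[0.42,0.015,-0.5],[0,0,0],1]

```text
clock: 20.25
eef_pos: [638.6, 252.0, 191.4]
eef_rot: [-3.141, 0.0, 1.569]
wrist_force: [-0.2, -0.6, -0.1]
finger_gap: 15.9
finger_force: 0.0
```

```bash
cat > rock.py <<'E'
from h import *
np.set_printoptions(precision=1,suppress=True)
s=manip.read_state(); p=s["eef_pos"]; print(p,s["clock"],s["finger_gap"])
im,i=snap("wrist","rock")
h,sa,v=hsv(im); red=((h<8)|(h>172))&(sa>150)&(v>100)
c=rect(red); r=cv2.minAreaRect(c); print(r); print(cast(i,cv2.boxPoints(r),76),cast(i,[r[0]],76))
x,y,w,hh=cv2.boundingRect(c); m=np.zeros(red.shape,bool); m[y:y+hh,x:x+w]=1
print([(c,st[4],cast(i,c,81)) for c,st in blobs(m&(sa<90)&(v>170),10,2000)])
E
python3 rock.py; python3 - <<'E'
from h import *
im,i=snap("top"); print([x[0].round(1) for x in inserts(im,i,z=77)])
E
```

```text
[638.6 252.  191.4] 20.25 15.85405568902232
((249.0, 168.5), (39.0, 82.0), 90.0)
[[573.4 307.   76. ]
 [644.9 306.9  76. ]
 [645.  272.5  76. ]
 [571.5 272.6  76. ]] [[608.7 290.   76. ]]
[(array([276. , 169.5]), np.int32(72), array([[632.7, 289.6,  81. ]]))]
[array([634.7, 146.2,  77. ]), array([635.7,  82.6,  77. ]), array([636.7,  22.5,  77. ]), array([639.8, -38.2,  77. ])]
```

View pics/rock.png

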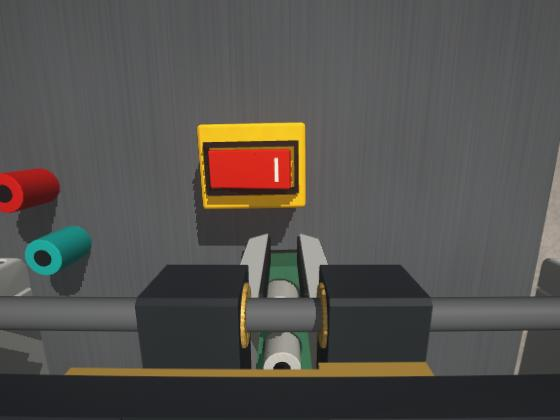

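The rocker is centred at (249,168), which is (609,290) mm, with the white bar on its +x end.

Request:
apply_moves:
  moves:
    - [[0.15,-0.006,0],[0,0,0],1]
    - [[0.15,-0.006,0.15],[0,0,0],1]
    - [[0.15,-0.006,0.3],[0,0,0],1]
    - [[0.15,-0.006,0.3],[0,0,0],1]
    - [[0.15,-0.006,0.34],[0,0,0],1]
    - [[0.15,-0.006,0.37],[0,0,0],1]
    - [[0.15,-0.006,0.39],[0,0,0],1]

```text
clock: 20.93
eef_pos: [638.1, 289.6, 95.6]
eef_rot: [3.139, -0.001, 1.569]
wrist_force: [-0.4, 0.9, 1.2]
finger_gap: 0.5
finger_force: 0.4
```

Request:
apply_moves:
  moves:
    - [[0,0,0.016],[0,0,0],1]
    - [[0,0,0.032],[0,0,0],1]
    - [[0,0,0.04],[0,0,0],1]

```text
clock: 21.18
eef_pos: [639.1, 290.4, 90.6]
eef_rot: [3.135, -0.002, 1.569]
wrist_force: [-15.8, -7.0, 47.9]
finger_gap: 0.6
finger_force: 22.0
```

Request:
apply_moves:
  moves:
    - [[0,0,-0.15],[0,0,0],1]
    - [[0,0,-0.3],[0,0,0],1]
    - [[-0.15,0,-0.4],[0,0,0],1]
    - [[-0.15,0,-0.4],[0,0,0],1]
    - [[-0.15,0,-0.4],[0,0,0],1]

```text
clock: 21.6
eef_pos: [638.0, 251.2, 186.9]
eef_rot: [3.138, -0.001, 1.567]
wrist_force: [0.3, 0.4, -0.5]
finger_gap: 0.5
finger_force: 0.0
```

```bash
python3 rock.py
```

```text
[638.  251.2 186.9] 21.6 0.472048245412319
((250.07504272460938, 169.0126953125), (40.22088623046875, 85.8125228881836), 88.2901840209961)
[[573.2 305.8  76. ]
 [646.8 307.6  76. ]
 [648.  272.8  76. ]
 [572.2 270.8  76. ]] [[610.1 289.5  76. ]]
[(array([281.6, 167.6]), np.int32(83), array([[637.5, 291.1,  81. ]]))]
```

View pics/rock.png

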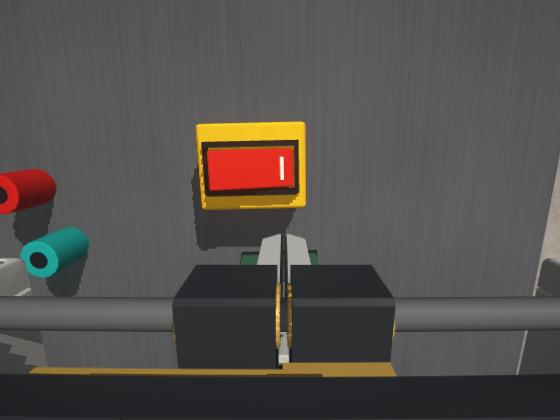

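The bar moved from column 276 to 281 and the face now tilts to +x, so the mains is on. The toggle is next.

Request:
apply_moves:
  moves:
    - [[-0.15,-0.03,0],[0,0,0],1]
    - [[-0.3,-0.07,0],[0,0,0],1]
    - [[-0.45,-0.1,0],[0,0,0],1]
    - [[-0.6,-0.14,0],[0,0,0],1]
    - [[-0.75,-0.17,0],[0,0,0],1]
    - [[-0.9,-0.21,0],[0,0,0],1]

```text
clock: 22.15
eef_pos: [583.4, 26.8, 182.7]
eef_rot: [-3.139, -0.0, 1.57]
wrist_force: [1.3, 0.7, 0.3]
finger_gap: 0.5
finger_force: 0.0
```

Request:
apply_moves:
  moves:
    - [[-0.15,-0.02,0],[0,0,0],1]
    - [[-0.3,-0.042,0],[0,0,0],1]
    - [[-0.45,-0.042,0],[0,0,0],1]
    - [[-0.598,-0.042,0],[0,0,0],1]
    - [[-0.598,-0.042,0],[0,0,0],1]
    - [[-0.598,-0.042,0.15],[0,0,0],1]
    - [[-0.598,-0.042,0.3],[0,0,0],1]
    - [[-0.598,-0.042,0.345],[0,0,0],1]
    - [[-0.598,-0.042,0.345],[0,0,0],1]

```text
clock: 22.9
eef_pos: [572.0, -120.7, 94.3]
eef_rot: [-3.135, -0.002, 1.57]
wrist_force: [-0.0, 1.3, 1.1]
finger_gap: 0.9
finger_force: 0.0
```

```bash
cat > tog.py <<'E'
from h import *
np.set_printoptions(precision=1,suppress=True)
s=manip.read_state(); print(s["eef_pos"],s["clock"])
im,i=snap("top","togtop"); h,sa,v=hsv(im); red=((h<8)|(h>172))&(sa>150)&(v>90); red[:100]=0; red[210:]=0; red[:,:250]=0; red[:,400:]=0
print("top",[(c,st[4],cast(i,c,94)) for c,st in blobs(red,8,1000)])
print([x[0] for x in inserts(im,i,z=77)])
im,i=snap("wrist","togw"); h,sa,v=hsv(im); red=((h<8)|(h>172))&(sa>150)&(v>90)
print("wrist",[(c,st[4],cast(i,c,94)) for c,st in blobs(red,40,3000)])
E
python3 tog.py
```

```text
[ 572.  -120.7   94.3] 22.9
top []
[array([634.7, 146.2,  77. ]), array([636.4,  83.7,  77. ]), array([638. ,  21.9,  77. ]), array([1062.2, -832.6,   77. ])]
wrist [(array([357.3, 258. ]), np.int32(371), array([[ 615.4, -122.3,   94. ]]))]
```

View pics/togw.png

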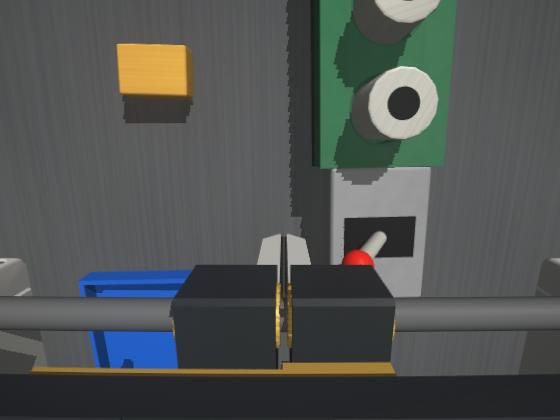

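The red ball is at (357,260), which is (615,-122) mm, to the right of the closed fingers. I push it in +x.

Request:
apply_moves:
  moves:
    - [[-0.004,0.06,0],[0,0,0],1]
    - [[-0.004,0.1,0],[0,0,0],1]
    - [[-0.004,0.14,0],[0,0,0],1]
    - [[-0.004,0.18,0],[0,0,0],1]
    - [[-0.004,0.21,0],[0,0,0],1]
    - [[-0.004,0.24,0],[0,0,0],1]
    - [[-0.004,0.24,0],[0,0,0],1]
    - [[-0.004,0.12,0],[0,0,0],1]
    - [[-0.004,0,0],[0,0,0],1]
    - [[-0.004,0,0],[0,0,0],1]

```text
clock: 23.83
eef_pos: [569.3, -122.6, 97.4]
eef_rot: [-3.138, -0.001, 1.569]
wrist_force: [-0.2, 0.2, 1.6]
finger_gap: 0.4
finger_force: 0.0
```

```bash
python3 tog.py
```

```text
[ 569.3 -122.6   97.4] 23.8333
top []
[array([634.7, 146.2,  77. ]), array([636.4,  83.5,  77. ]), array([638. ,  21.9,  77. ]), array([639.8, -38.2,  77. ]), array([ 863.2, -113.3,   77. ])]
wrist [(array([453.7, 258.6]), np.int32(785), array([[ 669.7, -125.3,   94. ]]))]
```

The toggle is on, with the ball at x = 670 mm. I move over to the far side and wait out the run.

Request:
apply_moves:
  moves:
    - [[0,0,-0.15],[0,0,0],1]
    - [[0,0,-0.3],[0,0,0],1]
    - [[0,0.12,-0.36],[0,0,0],1]
    - [[0,0.25,-0.36],[0,0,0],1]
    - [[0,0.4,-0.36],[0,0,0],1]
    - [[0,0.55,-0.36],[0,0,0],1]
    - [[0,0.55,-0.36],[0,0,0],1]
    - [[0,0.55,-0.36],[0,0,0],1]
    - [[0,0.55,-0.36],[0,0,0],1]
    - [[0,0.55,-0.36],[0,0,0],1]
    - [[0,0.55,-0.36],[0,0,0],1]
    - [[0,0.55,-0.36],[0,0,0],1]

```text
clock: 24.93
eef_pos: [710.7, -123.3, 189.3]
eef_rot: [3.14, 0.0, 1.569]
wrist_force: [0.2, -0.5, 0.0]
finger_gap: 0.5
finger_force: 0.0
```

Request:
apply_moves:
  moves:
    - [[0,0,0],[0,0,0],1]
    - [[0,0,0],[0,0,0],1]
    - [[0,0,0],[0,0,0],1]
    - [[0,0,0],[0,0,0],1]
    - [[0,0,0],[0,0,0],1]
    - [[0,0,0],[0,0,0],1]
    - [[0,0,0],[0,0,0],1]
    - [[0,0,0],[0,0,0],1]
    - [[0,0,0],[0,0,0],1]
    - [[0,0,0],[0,0,0],1]
    - [[0,0,0],[0,0,0],1]
    - [[0,0,0],[0,0,0],1]

```text
clock: 25.93
eef_pos: [711.1, -123.1, 188.0]
eef_rot: [-3.142, 0.0, 1.569]
wrist_force: [-0.3, 0.3, 0.9]
finger_gap: 0.6
finger_force: 0.0
```

Request:
apply_moves:
  moves:
    - [[0,0,0],[0,0,0],1]
    - [[0,0,0],[0,0,0],1]
    - [[0,0,0],[0,0,0],1]
    - [[0,0,0],[0,0,0],1]
    - [[0,0,0],[0,0,0],1]
    - [[0,0,0],[0,0,0],1]
    - [[0,0,0],[0,0,0],1]
    - [[0,0,0],[0,0,0],1]
    - [[0,0,0],[0,0,0],1]
    - [[0,0,0],[0,0,0],1]
    - [[0,0,0],[0,0,0],1]
    - [[0,0,0],[0,0,0],1]

```text
clock: 26.93
eef_pos: [711.1, -123.1, 187.9]
eef_rot: [-3.142, 0.0, 1.569]
wrist_force: [0.4, 0.4, -0.1]
finger_gap: 0.7
finger_force: 0.0
```

Request:
apply_moves:
  moves:
    - [[0,0,0],[0,0,0],1]
    - [[0,0,0],[0,0,0],1]
    - [[0,0,0],[0,0,0],1]
    - [[0,0,0],[0,0,0],1]
    - [[0,0,0],[0,0,0],1]
    - [[0,0,0],[0,0,0],1]
    - [[0,0,0],[0,0,0],1]
    - [[0,0,0],[0,0,0],1]
    - [[0,0,0],[0,0,0],1]
    - [[0,0,0],[0,0,0],1]
    - [[0,0,0],[0,0,0],1]
    - [[0,0,0],[0,0,0],1]

```text
clock: 27.93
eef_pos: [711.1, -123.2, 187.9]
eef_rot: [3.142, 0.0, 1.569]
wrist_force: [0.0, 0.7, 0.2]
finger_gap: 0.4
finger_force: 0.0
```

Request:
apply_moves:
  moves:
    - [[0,0,0],[0,0,0],1]
    - [[0,0,0],[0,0,0],1]
    - [[0,0,0],[0,0,0],1]
    - [[0,0,0],[0,0,0],1]
    - [[0,0,0],[0,0,0],1]
    - [[0,0,0],[0,0,0],1]
    - [[0,0,0],[0,0,0],1]
    - [[0,0,0],[0,0,0],1]
    - [[0,0,0],[0,0,0],1]
    - [[0,0,0],[0,0,0],1]
    - [[0,0,0],[0,0,0],1]
    - [[0,0,0],[0,0,0],1]

```text
clock: 28.93
eef_pos: [711.1, -123.2, 188.0]
eef_rot: [3.142, 0.0, 1.569]
wrist_force: [0.9, 0.1, 0.4]
finger_gap: 0.4
finger_force: 0.0
```

Request:
apply_moves:
  moves:
    - [[0,0,0],[0,0,0],1]
    - [[0,0,0],[0,0,0],1]
    - [[0,0,0],[0,0,0],1]
    - [[0,0,0],[0,0,0],1]
    - [[0,0,0],[0,0,0],1]
    - [[0,0,0],[0,0,0],1]
    - [[0,0,0],[0,0,0],1]
    - [[0,0,0],[0,0,0],1]
    - [[0,0,0],[0,0,0],1]
    - [[0,0,0],[0,0,0],1]
    - [[0,0,0],[0,0,0],1]
    - [[0,0,0],[0,0,0],1]

```text
clock: 29.93
eef_pos: [711.1, -123.1, 187.9]
eef_rot: [-3.142, -0.0, 1.569]
wrist_force: [-1.5, 0.4, -0.4]
finger_gap: 0.7
finger_force: 0.0
```

```bash
python3 tog.py
```

```text
[ 711.1 -123.1  187.9] 29.9333
top []
[array([ 88.8, -79.7,  77. ]), array([634.7, 146.2,  77. ]), array([636.4,  83.7,  77. ]), array([812.6, 323. ,  77. ]), array([883.2, 235.4,  77. ]), array([1062.9, -832.1,   77. ])]
wrist [(array([231.6, 218. ]), np.int32(331), array([[ 667.8, -124.6,   94. ]]))]
```

Request:
apply_moves:
  moves:
    - [[-0.004,0,0.15],[0,0,0],1]
    - [[-0.004,0,0.3],[0,0,0],1]
    - [[-0.004,0,0.36],[0,0,0],1]
    - [[-0.004,0,0.36],[0,0,0],1]
    - [[-0.004,-0.08,0.36],[0,0,0],1]
    - [[-0.004,-0.12,0.36],[0,0,0],1]
    - [[-0.004,-0.16,0.36],[0,0,0],1]
    - [[-0.004,-0.2,0.36],[0,0,0],1]
    - [[-0.004,-0.235,0.36],[0,0,0],1]
    - [[-0.004,-0.235,0.36],[0,0,0],1]
    - [[-0.004,-0.1,0.36],[0,0,0],1]
    - [[-0.004,0,0.2],[0,0,0],1]

```text
clock: 31.03
eef_pos: [706.9, -123.6, 127.9]
eef_rot: [-3.132, -0.002, 1.569]
wrist_force: [0.8, 0.5, -1.3]
finger_gap: 0.6
finger_force: 0.0
```

Request:
apply_moves:
  moves:
    - [[0,0,-0.15],[0,0,0],1]
    - [[0,0,-0.2],[0,0,0],1]
    - [[0,0,-0.2],[0,0,0],1]

```text
clock: 31.28
eef_pos: [710.1, -124.4, 189.1]
eef_rot: [3.133, 0.002, 1.57]
wrist_force: [-0.3, -0.7, 1.0]
finger_gap: 0.5
finger_force: 0.0
```

```bash
python3 tog.py
```

```text
[ 710.1 -124.4  189.1] 31.2833
top []
[array([ 88.7, -80. ,  77. ]), array([634.7, 146.2,  77. ]), array([636.4,  83.7,  77. ]), array([688.5, 313. ,  77. ])]
wrist [(array([170.1, 219.2]), np.int32(358), array([[ 614.7, -126.2,   94. ]]))]
```

The toggle is off, with the ball back at x = 615 mm. Next is mains off.

Request:
apply_moves:
  moves:
    - [[0.15,-0.05,0],[0,0,0],1]
    - [[0.3,-0.1,0],[0,0,0],1]
    - [[0.45,-0.15,0],[0,0,0],1]
    - [[0.6,-0.2,0],[0,0,0],1]
    - [[0.75,-0.25,0],[0,0,0],1]
    - [[0.9,-0.3,0],[0,0,0],1]

```text
clock: 31.88
eef_pos: [632.0, 102.5, 182.0]
eef_rot: [-3.14, 0.0, 1.569]
wrist_force: [-0.2, 0.5, -0.3]
finger_gap: 0.5
finger_force: 0.0
```

Request:
apply_moves:
  moves:
    - [[0.15,-0.05,0],[0,0,0],1]
    - [[0.3,-0.1,0],[0,0,0],1]
    - [[0.45,-0.15,0],[0,0,0],1]
    - [[0.6,-0.2,0],[0,0,0],1]
    - [[0.757,-0.226,0],[0,0,0],1]
    - [[0.757,-0.226,0],[0,0,0],1]
    - [[0.757,-0.226,0],[0,0,0],1]
    - [[0.757,-0.226,0.15],[0,0,0],1]
    - [[0.757,-0.226,0.3],[0,0,0],1]
    - [[0.757,-0.226,0.35],[0,0,0],1]
    - [[0.757,-0.226,0.37],[0,0,0],1]

```text
clock: 32.8
eef_pos: [575.8, 288.3, 89.8]
eef_rot: [-3.135, 0.003, 1.568]
wrist_force: [-26.9, -11.1, 37.9]
finger_gap: 0.7
finger_force: 21.5
```

Request:
apply_moves:
  moves:
    - [[0,0,-0.15],[0,0,0],1]
    - [[0,0,-0.3],[0,0,0],1]
    - [[-0.15,0.23,-0.4],[0,0,0],0.3]
    - [[-0.15,0.23,-0.4],[0,0,0],0.3]
    - [[-0.15,0.23,-0.4],[0,0,0],0.3]
    - [[-0.15,0.23,-0.4],[0,0,0],0.3]
    - [[-0.15,0.23,-0.4],[0,0,0],0.3]

```text
clock: 33.38
eef_pos: [634.3, 252.1, 190.3]
eef_rot: [-3.14, 0.0, 1.568]
wrist_force: [-0.4, 1.0, -1.4]
finger_gap: 30.3
finger_force: 0.0
```

```bash
python3 rock.py; python3 - <<'E'
from h import *
im,i=snap("top"); h,sa,v=hsv(im); print([x[0].round(1) for x in inserts(im,i,z=77)])
tb=(h>100)&(h<125)&(sa>150); tb[:,:300]=0; tb[:,420:]=0
c=rect(tb); r=cv2.minAreaRect(c); b=cv2.boxPoints(r); W=cast(i,b,18); print("tray",r,W.round(1),W.mean(0).round(1))
e=W[1]-W[0]; print(np.arctan2(e[1],e[0])+np.pi/2, [np.linalg.norm(W[k]-W[k-1]).round(1) for k in range(4)])
E
```

```text
[634.3 252.1 190.3] 33.3833 30.280303908400594
((254.0, 169.5), (39.0, 82.0), 90.0)
[[573.6 306.5  76. ]
 [644.9 306.2  76. ]
 [645.1 272.   76. ]
 [571.8 272.1  76. ]] [[608.9 289.4  76. ]]
[(array([281., 170.]), np.int32(69), array([[632.7, 289.4,  81. ]]))]
[array([634.7, 146.2,  77. ]), array([635.3,  83.3,  77. ]), array([636.8,  22.1,  77. ]), array([639.8, -38.2,  77. ])]
tray ((358.5185241699219, 220.5649871826172), (47.1713752746582, 71.78109741210938), 88.12212371826172) [[ 518.8 -170.4   18. ]
 [ 524.4 -355.1   18. ]
 [ 403.  -353.4   18. ]
 [ 398.3 -171.9   18. ]] [ 461.1 -262.7   18. ]
0.030250871002915458 [np.float64(120.5), np.float64(184.9), np.float64(121.4), np.float64(181.6)]
```

The rocker is back exactly as it was at the start, so the mains is off. All four inserts are still in their holes. I'll unload starting with hole 3.

Request:
apply_moves:
  moves:
    - [[-0.15,0.002,0],[0,0,0],0.3]
    - [[-0.3,0.002,0],[0,0,0],0.3]
    - [[-0.416,0.002,0],[0,0,0],0.3]
    - [[-0.416,0.002,0.1],[0,0,0],0.3]
    - [[-0.416,0.002,0.25],[0,0,0],0.3]
    - [[-0.416,0.002,0.4],[0,0,0],0.3]
    - [[-0.416,0.002,0.49],[0,0,0],0.3]
    - [[-0.416,0.002,0.49],[0,0,0],0.3]

```text
clock: 34.15
eef_pos: [633.3, 149.1, 64.5]
eef_rot: [-3.137, 0.001, 1.57]
wrist_force: [-0.3, -1.0, 0.3]
finger_gap: 65.9
finger_force: 0.0
```

Request:
apply_moves:
  moves:
    - [[0,0,0],[0,0,0],1]
    - [[0,0,0],[0,0,0],1]
    - [[0,0,0],[0,0,0],1]
    - [[0,0,0],[0,0,0],1]
    - [[0,0,0],[0,0,0],1]
    - [[0,0,0],[0,0,0],1]
    - [[0,0,0],[0,0,0],1]
    - [[0,0,-0.1],[0,0,0],1]
    - [[0,0,-0.2],[0,0,0],1]
    - [[0,0,-0.35],[0,0,0],1]
    - [[0,0,-0.4],[0,0,0],1]
    - [[0,0,-0.4],[0,0,0],1]

```text
clock: 35.15
eef_pos: [636.2, 148.9, 171.5]
eef_rot: [3.136, -0.001, 1.569]
wrist_force: [1.5, -1.1, -2.8]
finger_gap: 39.9
finger_force: 30.0
```

```bash
python3 - <<'E'
from h import *
s=manip.read_state(); print(s["eef_pos"],s["finger_gap"],move([436,-305,168],0))
E
```

```text
[636.2103396  148.89752246 171.49940172] 39.93404041796318 (array([-1.817, -0.798,  0.008]), array([ 0.001, -0.002,  0.5  ]))
```

Request:
apply_moves:
  moves:
    - [[-0.14,-0.06,0],[0,0,0],1]
    - [[-0.28,-0.12,0],[0,0,0],1]
    - [[-0.42,-0.18,0],[0,0,0],1]
    - [[-0.56,-0.24,0],[0,0,0],1]
    - [[-0.7,-0.3,0],[0,0,0],1]
    - [[-0.85,-0.36,0],[0,0,0],1]
    - [[-0.95,-0.4,0],[0,0,0],1]

```text
clock: 35.73
eef_pos: [532.5, -91.0, 165.9]
eef_rot: [-3.138, -0.0, 1.568]
wrist_force: [0.6, -0.7, -1.6]
finger_gap: 39.5
finger_force: 30.0
```

Request:
apply_moves:
  moves:
    - [[-0.1,-0.04,0],[0,0,0.039],1]
    - [[-0.2,-0.08,0],[0,0,0.078],1]
    - [[-0.3,-0.13,0],[0,0,0.117],1]
    - [[-0.4,-0.18,0],[0,0,0.156],1]
    - [[-0.5,-0.22,0],[0,0,0.195],1]
    - [[-0.6,-0.27,0],[0,0,0.234],1]
    - [[-0.7,-0.32,0],[0,0,0.273],1]
    - [[-0.8,-0.36,0],[0,0,0.312],1]
    - [[-0.867,-0.398,0],[0,0,0.351],1]
    - [[-0.867,-0.398,0],[0,0,0.39],1]
    - [[-0.867,-0.398,0],[0,0,0.429],1]
    - [[-0.867,-0.398,0],[0,0,0.468],1]

```text
clock: 36.73
eef_pos: [433.9, -305.1, 165.7]
eef_rot: [-3.139, 0.002, 0.092]
wrist_force: [0.4, 0.4, -3.0]
finger_gap: 39.3
finger_force: 30.0
```

Request:
apply_moves:
  moves:
    - [[0,0,0],[0,0,0.032],1]
    - [[0,0,0.15],[0,0,0.032],1]
    - [[0,0,0.3],[0,0,0.032],1]
    - [[0,0,0.3],[0,0,0.032],1]
    - [[0,0,0.3],[0,0,0.032],1]

```text
clock: 37.15
eef_pos: [433.7, -304.3, 91.2]
eef_rot: [-3.138, 0.004, -0.001]
wrist_force: [0.2, -0.5, -1.7]
finger_gap: 39.7
finger_force: 30.0
```

```bash
python3 - <<'E'
from h import *
s=manip.read_state(); print(s["eef_pos"],s["eef_rot"],s["finger_gap"],move([436,-305,47],0))
snap("wrist","tray1")
E
```

```text
[ 433.70728489 -304.33079176   91.15642385] [-3.13805915e+00  4.39577939e-03 -1.37712967e-03] 39.681453184695506 (array([0.01 , 0.003, 0.177]), array([-0.001,  0.001, -0.   ]))
```

View pics/tray1.png

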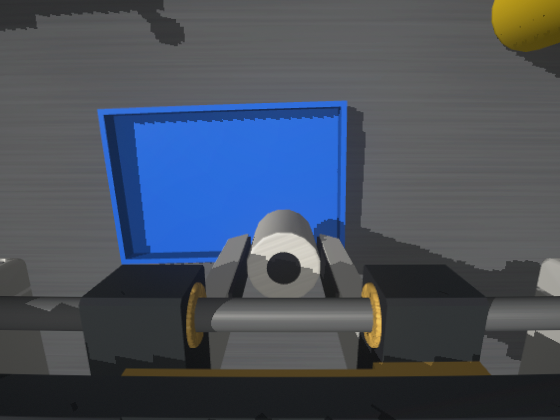

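The held insert is over the tray's near right quarter, with the tray's outline spanning columns 100-345. I lower it.

Request:
apply_moves:
  moves:
    - [[0.01,0.003,0.06],[0,0,0],1]
    - [[0.01,0.003,0.12],[0,0,0],1]
    - [[0.01,0.003,0.15],[0,0,0],1]
    - [[0.01,0.003,0.165],[0,0,0],1]
    - [[0.01,0.003,0.172],[0,0,0],1]
    - [[0.01,0.003,0.176],[0,0,0],1]
    - [[0.01,0.003,0.176],[0,0,0],1]

```text
clock: 37.78
eef_pos: [437.7, -306.2, 50.0]
eef_rot: [3.141, -0.001, -0.001]
wrist_force: [-0.3, 0.1, -2.9]
finger_gap: 39.9
finger_force: 30.0
```

Request:
apply_moves:
  moves:
    - [[0,0,0.006],[0,0,0],1]
    - [[0,0,0.01],[0,0,0],1]
    - [[0,0,0.01],[0,0,0],1]

```text
clock: 38.03
eef_pos: [438.0, -306.4, 49.8]
eef_rot: [3.14, -0.002, -0.001]
wrist_force: [-11.1, 8.9, 29.8]
finger_gap: 39.5
finger_force: 30.0
```

Request:
apply_moves:
  moves:
    - [[0,0,-0.004],[0,0,0],0.3]
    - [[0,0,-0.004],[0,0,0],0.3]
    - [[0,0,-0.004],[0,0,0],0.3]
    - [[0,0,-0.004],[0,0,0],0.3]
    - [[0,0,-0.15],[0,0,0],0.3]
    - [[0,0,-0.3],[0,0,0],0.3]
    - [[0,0,-0.45],[0,0,0],0.3]
    - [[0.06,-0.14,-0.48],[0,0,0],0.3]
    - [[0.13,-0.28,-0.48],[0,0,0],0.3]
    - [[0.2,-0.42,-0.48],[0,0,0],0.3]
    - [[0.27,-0.56,-0.48],[0,0,0],0.3]
    - [[0.34,-0.7,-0.48],[0,0,0],0.3]

```text
clock: 39.03
eef_pos: [523.2, -129.4, 166.9]
eef_rot: [3.142, -0.0, -0.002]
wrist_force: [0.1, -0.5, 0.7]
finger_gap: 65.5
finger_force: 0.0
```

Request:
apply_moves:
  moves:
    - [[0.06,-0.09,0],[0,0,-0.039],0.3]
    - [[0.12,-0.18,0],[0,0,-0.078],0.3]
    - [[0.17,-0.27,0],[0,0,-0.117],0.3]
    - [[0.22,-0.36,0],[0,0,-0.156],0.3]
    - [[0.27,-0.46,0],[0,0,-0.195],0.3]
    - [[0.33,-0.56,0],[0,0,-0.234],0.3]
    - [[0.38,-0.66,0],[0,0,-0.273],0.3]
    - [[0.42,-0.76,0],[0,0,-0.312],0.3]
    - [[0.456,-0.87,0],[0,0,-0.351],0.3]
    - [[0.456,-0.87,0],[0,0,-0.39],0.3]
    - [[0.456,-0.87,0],[0,0,-0.429],0.3]
    - [[0.456,-0.87,0],[0,0,-0.468],0.3]

```text
clock: 40.03
eef_pos: [636.9, 86.8, 166.3]
eef_rot: [-3.141, 0.0, 1.476]
wrist_force: [0.2, -0.1, -0.6]
finger_gap: 65.7
finger_force: 0.0
```

Request:
apply_moves:
  moves:
    - [[0,0,0],[0,0,-0.032],0.3]
    - [[0,0,0],[0,0,-0.032],0.3]
    - [[0,0,0],[0,0,-0.032],0.3]
    - [[0,0,0],[0,0,-0.032],0.3]

```text
clock: 40.37
eef_pos: [636.9, 86.1, 166.6]
eef_rot: [-3.141, 0.0, 1.566]
wrist_force: [-0.5, 0.7, 0.5]
finger_gap: 65.8
finger_force: 0.0
```

```bash
cat > hole.py <<'E'
from h import *
import sys
x,y=float(sys.argv[1]),float(sys.argv[2])
s=manip.read_state(); print(s["eef_pos"].round(1),s["eef_rot"].round(3),s["clock"],s["finger_gap"])
im,i=snap("wrist","hole"); 
for q in inserts(im,i,z=77,lo=100,hi=5000): print(q[0].round(1),np.round(q[2],1))
d,w=move([x,y,67],np.pi/2); print([float(a) for a in d],w)
im,i=snap("top"); print([x[0].round(1) for x in inserts(im,i,z=59) if x[0][1]<-150 and x[0][0]<600])
E
python3 hole.py 636.5 86.2
```

```text
[636.9  86.1 166.6] [-3.141  0.     1.566] 40.3667 65.82828997585104
[637.1  84.   77. ] [22.4 23.3]
[0.0, -0.002, 0.399] [-0.     0.    -0.001]
[array([ 436.7, -307.3,   59. ])]
```

Request:
apply_moves:
  moves:
    - [[-0.006,0,0.15],[0,0,0],0.3]
    - [[-0.006,0,0.3],[0,0,0],0.3]
    - [[-0.006,0,0.398],[0,0,0],0.3]
    - [[-0.006,0,0.398],[0,0,0],0.5]
    - [[-0.006,0,0.398],[0,0,0],1]
    - [[-0.006,0,0.398],[0,0,0],1]
    - [[-0.006,0,0.398],[0,0,0],1]
    - [[-0.006,0,0.398],[0,0,0],1]
    - [[-0.006,0,0.398],[0,0,0],1]
    - [[-0.006,0,0.398],[0,0,0],1]
    - [[-0.006,0,0.398],[0,0,0],1]

```text
clock: 41.38
eef_pos: [637.1, 84.8, 67.9]
eef_rot: [3.141, -0.0, 1.569]
wrist_force: [-3.4, 1.1, 5.5]
finger_gap: 39.4
finger_force: 30.0
```

Request:
apply_moves:
  moves:
    - [[0,0,-0.1],[0,0,0],1]
    - [[0,0,-0.2],[0,0,0],1]
    - [[0,0,-0.35],[0,0,0],1]
    - [[0,0,-0.4],[0,0,0],1]
    - [[-0.1,-0.04,-0.4],[0,0,0],1]
    - [[-0.24,-0.1,-0.4],[0,0,0],1]
    - [[-0.38,-0.15,-0.4],[0,0,0],1]
    - [[-0.52,-0.2,-0.4],[0,0,0],1]
    - [[-0.66,-0.25,-0.4],[0,0,0],1]
    - [[-0.66,-0.25,-0.4],[0,0,0],1]

```text
clock: 42.22
eef_pos: [572.2, -85.3, 166.4]
eef_rot: [-3.14, 0.001, 1.565]
wrist_force: [-1.0, -0.1, -2.5]
finger_gap: 39.3
finger_force: 30.0
```

```bash
python3 - <<'E'
from h import *
s=manip.read_state(); print(s["eef_pos"],s["finger_gap"],move([488,-304,168],0))
E
```

```text
[572.24176839 -85.25660524 166.37464078] 39.31252868880231 (array([-0.877, -0.332, -0.005]), array([-0.   ,  0.001,  0.498]))
```

Request:
apply_moves:
  moves:
    - [[-0.1,-0.04,0],[0,0,0.039],1]
    - [[-0.2,-0.08,0],[0,0,0.078],1]
    - [[-0.3,-0.12,0],[0,0,0.117],1]
    - [[-0.4,-0.16,0],[0,0,0.156],1]
    - [[-0.5,-0.2,0],[0,0,0.195],1]
    - [[-0.6,-0.24,0],[0,0,0.234],1]
    - [[-0.7,-0.28,0],[0,0,0.273],1]
    - [[-0.8,-0.32,0],[0,0,0.312],1]
    - [[-0.888,-0.342,0],[0,0,0.351],1]
    - [[-0.888,-0.342,0],[0,0,0.39],1]
    - [[-0.888,-0.342,0],[0,0,0.429],1]
    - [[-0.888,-0.342,0],[0,0,0.468],1]

```text
clock: 43.22
eef_pos: [488.0, -302.4, 166.1]
eef_rot: [-3.141, 0.001, 0.092]
wrist_force: [0.4, 0.1, -2.4]
finger_gap: 39.4
finger_force: 30.0
```

Request:
apply_moves:
  moves:
    - [[0,0,0],[0,0,0.032],1]
    - [[0,0,0.15],[0,0,0.032],1]
    - [[0,0,0.3],[0,0,0.032],1]
    - [[0,0,0.3],[0,0,0.032],1]
    - [[0,0,0.3],[0,0,0.032],1]
    - [[0,0,0.3],[0,0,0.032],1]

```text
clock: 43.72
eef_pos: [489.0, -302.5, 93.9]
eef_rot: [3.141, -0.001, -0.001]
wrist_force: [-0.0, -0.2, -2.1]
finger_gap: 39.8
finger_force: 30.0
```

```bash
python3 - <<'E'
from h import *
s=manip.read_state(); print(s["eef_pos"],s["eef_rot"],s["finger_gap"],move([488.5,-304,50.5],0))
E
```

```text
[ 489.03788067 -302.50489522   93.86641034] [ 3.14064378e+00 -1.27851704e-03 -1.36025950e-03] 39.76806967643678 (array([-0.002,  0.006,  0.173]), array([ 0., -0., -0.]))
```

Request:
apply_moves:
  moves:
    - [[0,0.006,0.06],[0,0,0],1]
    - [[0,0.006,0.12],[0,0,0],1]
    - [[0,0.006,0.15],[0,0,0],1]
    - [[0,0.006,0.165],[0,0,0],1]
    - [[0,0.006,0.173],[0,0,0],1]
    - [[0,0.006,0.177],[0,0,0],1]
    - [[0,0.006,0.18],[0,0,0],1]

```text
clock: 44.3
eef_pos: [489.0, -303.9, 48.8]
eef_rot: [3.141, -0.002, -0.001]
wrist_force: [-3.9, 4.4, 13.1]
finger_gap: 39.8
finger_force: 30.0
```

Request:
apply_moves:
  moves:
    - [[0,0,-0.003],[0,0,0],0.3]
    - [[0,0,-0.003],[0,0,0],0.3]
    - [[0,0,-0.003],[0,0,0],0.3]
    - [[0,0,-0.003],[0,0,0],0.3]
    - [[0,0,-0.15],[0,0,0],0.3]
    - [[0,0,-0.3],[0,0,0],0.3]
    - [[0,0,-0.45],[0,0,0],0.3]
    - [[0.05,-0.12,-0.473],[0,0,0],0.3]
    - [[0.1,-0.24,-0.473],[0,0,0],0.3]
    - [[0.15,-0.36,-0.473],[0,0,0],0.3]
    - [[0.2,-0.48,-0.473],[0,0,0],0.3]
    - [[0.25,-0.6,-0.473],[0,0,0],0.3]

```text
clock: 45.3
eef_pos: [551.5, -152.2, 165.8]
eef_rot: [3.141, -0.0, -0.002]
wrist_force: [-0.1, -1.3, 0.3]
finger_gap: 65.8
finger_force: 0.0
```

Request:
apply_moves:
  moves:
    - [[0.04,-0.09,0],[0,0,-0.039],0.3]
    - [[0.08,-0.18,0],[0,0,-0.078],0.3]
    - [[0.12,-0.27,0],[0,0,-0.117],0.3]
    - [[0.16,-0.36,0],[0,0,-0.156],0.3]
    - [[0.2,-0.44,0],[0,0,-0.195],0.3]
    - [[0.24,-0.52,0],[0,0,-0.234],0.3]
    - [[0.28,-0.6,0],[0,0,-0.273],0.3]
    - [[0.32,-0.66,0],[0,0,-0.312],0.3]
    - [[0.344,-0.708,0],[0,0,-0.351],0.3]
    - [[0.344,-0.708,0],[0,0,-0.39],0.3]
    - [[0.344,-0.708,0],[0,0,-0.429],0.3]
    - [[0.344,-0.708,0],[0,0,-0.468],0.3]

```text
clock: 46.3
eef_pos: [637.4, 23.5, 165.4]
eef_rot: [-3.141, 0.0, 1.475]
wrist_force: [0.2, 0.1, -1.3]
finger_gap: 65.9
finger_force: 0.0
```

Request:
apply_moves:
  moves:
    - [[0,0,0],[0,0,-0.032],0.3]
    - [[0,0,0],[0,0,-0.032],0.3]
    - [[0,0,0],[0,0,-0.032],0.3]
    - [[0,0,0],[0,0,-0.032],0.3]

```text
clock: 46.63
eef_pos: [637.4, 23.2, 165.6]
eef_rot: [3.142, -0.0, 1.566]
wrist_force: [0.7, -0.0, -0.4]
finger_gap: 65.8
finger_force: 0.0
```

```bash
python3 hole.py 638 23
```

```text
[637.4  23.2 165.6] [ 3.142 -0.     1.566] 46.6333 65.77338834007512
[638.7  22.6  77. ] [22.8 23.1]
[-0.001, 0.002, 0.394] [ 0.     0.    -0.001]
[array([ 436.7, -307.3,   59. ]), array([ 488.7, -305. ,   59. ])]
```

Request:
apply_moves:
  moves:
    - [[-0.001,0.004,0.15],[0,0,0],0.3]
    - [[-0.001,0.004,0.3],[0,0,0],0.3]
    - [[-0.001,0.004,0.394],[0,0,0],0.3]
    - [[-0.001,0.004,0.394],[0,0,0],0.5]
    - [[-0.001,0.004,0.394],[0,0,0],1]
    - [[-0.001,0.004,0.394],[0,0,0],1]
    - [[-0.001,0.004,0.394],[0,0,0],1]
    - [[-0.001,0.004,0.394],[0,0,0],1]
    - [[-0.001,0.004,0.394],[0,0,0],1]
    - [[-0.001,0.004,0.394],[0,0,0],1]
    - [[-0.001,0.004,0.394],[0,0,0],1]

```text
clock: 47.65
eef_pos: [638.5, 22.9, 67.5]
eef_rot: [3.141, 0.0, 1.569]
wrist_force: [-1.0, -0.3, 4.5]
finger_gap: 39.6
finger_force: 30.0
```

Request:
apply_moves:
  moves:
    - [[0,0,-0.1],[0,0,0],1]
    - [[0,0,-0.2],[0,0,0],1]
    - [[0,0,-0.35],[0,0,0],1]
    - [[0,0,-0.4],[0,0,0],1]
    - [[-0.1,-0.08,-0.4],[0,0,0],1]
    - [[-0.2,-0.16,-0.4],[0,0,0],1]
    - [[-0.3,-0.24,-0.4],[0,0,0],1]
    - [[-0.4,-0.33,-0.4],[0,0,0],1]
    - [[-0.4,-0.33,-0.4],[0,0,0],1]

```text
clock: 48.4
eef_pos: [552.7, -80.2, 166.0]
eef_rot: [-3.139, 0.0, 1.567]
wrist_force: [1.0, -0.0, -2.8]
finger_gap: 39.7
finger_force: 30.0
```

Request:
apply_moves:
  moves:
    - [[-0.07,-0.05,0],[0,0,0.039],1]
    - [[-0.14,-0.1,0],[0,0,0.078],1]
    - [[-0.2,-0.16,0],[0,0,0.117],1]
    - [[-0.26,-0.22,0],[0,0,0.156],1]
    - [[-0.33,-0.28,0],[0,0,0.195],1]
    - [[-0.4,-0.34,0],[0,0,0.234],1]
    - [[-0.47,-0.4,0],[0,0,0.273],1]
    - [[-0.53,-0.45,0],[0,0,0.312],1]
    - [[-0.576,-0.486,0],[0,0,0.351],1]
    - [[-0.576,-0.486,0],[0,0,0.39],1]
    - [[-0.576,-0.486,0],[0,0,0.429],1]
    - [[-0.576,-0.486,0],[0,0,0.468],1]

```text
clock: 49.4
eef_pos: [433.7, -220.8, 166.2]
eef_rot: [-3.141, 0.001, 0.092]
wrist_force: [0.7, -0.4, -3.6]
finger_gap: 39.4
finger_force: 30.0
```

Request:
apply_moves:
  moves:
    - [[0,0,0],[0,0,0.032],1]
    - [[0,0,0.15],[0,0,0.032],1]
    - [[0,0,0.3],[0,0,0.032],1]
    - [[0,0,0.3],[0,0,0.032],1]
    - [[0,0,0.3],[0,0,0.032],1]
    - [[0,0,0.3],[0,0,0.032],1]

```text
clock: 49.9
eef_pos: [434.7, -221.1, 93.5]
eef_rot: [3.141, -0.001, -0.001]
wrist_force: [0.6, -0.1, -3.3]
finger_gap: 39.3
finger_force: 30.0
```

```bash
python3 - <<'E'
from h import *
s=manip.read_state(); print(s["eef_pos"],s["eef_rot"],s["finger_gap"],move([434.5,-221.5,50.5],0))
E
```

```text
[ 434.6936029  -221.0682648    93.49672954] [ 3.14093050e+00 -1.09855156e-03 -1.24476189e-03] 39.29001240062682 (array([-0.001,  0.002,  0.172]), array([ 0., -0., -0.]))
```

Request:
apply_moves:
  moves:
    - [[0,0.001,0.06],[0,0,0],1]
    - [[0,0.001,0.12],[0,0,0],1]
    - [[0,0.001,0.15],[0,0,0],1]
    - [[0,0.001,0.165],[0,0,0],1]
    - [[0,0.001,0.172],[0,0,0],1]
    - [[0,0.001,0.176],[0,0,0],1]
    - [[0,0.001,0.179],[0,0,0],1]
    - [[0,0.001,0.179],[0,0,0],1]

```text
clock: 50.57
eef_pos: [434.5, -221.3, 48.5]
eef_rot: [3.141, -0.001, -0.001]
wrist_force: [-1.6, 1.5, 3.1]
finger_gap: 39.7
finger_force: 30.0
```

Contact. I release it and go to hole 0.

Request:
apply_moves:
  moves:
    - [[0,0,0],[0,0,0],0.3]
    - [[0,0,0],[0,0,0],0.3]
    - [[0,0,0],[0,0,0],0.3]
    - [[0,0,0],[0,0,0],0.3]
    - [[0,0,-0.15],[0,0,0],0.3]
    - [[0,0,-0.3],[0,0,0],0.3]
    - [[0,0,-0.45],[0,0,0],0.3]
    - [[0.09,-0.08,-0.473],[0,0,0],0.3]
    - [[0.18,-0.17,-0.473],[0,0,0],0.3]
    - [[0.27,-0.25,-0.473],[0,0,0],0.3]
    - [[0.36,-0.33,-0.473],[0,0,0],0.3]
    - [[0.36,-0.33,-0.473],[0,0,0],0.3]

```text
clock: 51.57
eef_pos: [526.6, -135.7, 165.5]
eef_rot: [-3.141, -0.001, 0.001]
wrist_force: [0.5, 0.4, 0.1]
finger_gap: 65.8
finger_force: 0.0
```

Request:
apply_moves:
  moves:
    - [[0.05,-0.04,0],[0,0,-0.039],0.3]
    - [[0.1,-0.09,0],[0,0,-0.078],0.3]
    - [[0.15,-0.14,0],[0,0,-0.117],0.3]
    - [[0.2,-0.18,0],[0,0,-0.156],0.3]
    - [[0.25,-0.22,0],[0,0,-0.195],0.3]
    - [[0.3,-0.27,0],[0,0,-0.234],0.3]
    - [[0.35,-0.31,0],[0,0,-0.273],0.3]
    - [[0.4,-0.35,0],[0,0,-0.312],0.3]
    - [[0.46,-0.403,0],[0,0,-0.351],0.3]
    - [[0.46,-0.403,0],[0,0,-0.39],0.3]
    - [[0.46,-0.403,0],[0,0,-0.429],0.3]
    - [[0.46,-0.403,0],[0,0,-0.468],0.3]

```text
clock: 52.57
eef_pos: [639.2, -38.1, 165.2]
eef_rot: [-3.141, 0.0, 1.475]
wrist_force: [-0.4, -0.3, 0.6]
finger_gap: 65.6
finger_force: 0.0
```

Request:
apply_moves:
  moves:
    - [[0,0,0],[0,0,-0.032],0.3]
    - [[0,0,0],[0,0,-0.032],0.3]
    - [[0,0,0],[0,0,-0.032],0.3]
    - [[0,0,0],[0,0,-0.032],0.3]

```text
clock: 52.9
eef_pos: [639.2, -38.2, 165.5]
eef_rot: [-3.142, 0.0, 1.566]
wrist_force: [0.5, -0.3, -0.7]
finger_gap: 65.8
finger_force: 0.0
```

```bash
python3 hole.py 640 -38
```

```text
[639.2 -38.2 165.5] [-3.142  0.     1.566] 52.9 65.79951348870624
[640.2 -37.6  77. ] [22.7 23.3]
[0.001, 0.003, 0.394] [-0.     0.    -0.001]
[array([ 434.8, -222.5,   59. ]), array([ 436.1, -307.5,   59. ]), array([ 489.2, -304.9,   59. ])]
```

Request:
apply_moves:
  moves:
    - [[0.001,0.003,0.15],[0,0,0],0.3]
    - [[0.001,0.003,0.3],[0,0,0],0.3]
    - [[0.001,0.003,0.394],[0,0,0],0.3]
    - [[0.001,0.003,0.394],[0,0,0],0.5]
    - [[0.001,0.003,0.394],[0,0,0],1]
    - [[0.001,0.003,0.394],[0,0,0],1]
    - [[0.001,0.003,0.394],[0,0,0],1]
    - [[0.001,0.003,0.394],[0,0,0],1]
    - [[0.001,0.003,0.394],[0,0,0],1]
    - [[0.001,0.003,0.394],[0,0,0],1]
    - [[0.001,0.003,0.394],[0,0,0],1]

```text
clock: 53.92
eef_pos: [640.1, -37.8, 67.5]
eef_rot: [3.141, 0.0, 1.569]
wrist_force: [-2.1, 0.2, 4.0]
finger_gap: 39.6
finger_force: 30.0
```

Request:
apply_moves:
  moves:
    - [[0,0,-0.1],[0,0,0],1]
    - [[0,0,-0.2],[0,0,0],1]
    - [[0,0,-0.35],[0,0,0],1]
    - [[0,0,-0.4],[0,0,0],1]
    - [[-0.07,-0.06,-0.4],[0,0,0],1]
    - [[-0.14,-0.12,-0.4],[0,0,0],1]
    - [[-0.21,-0.18,-0.4],[0,0,0],1]
    - [[-0.28,-0.24,-0.4],[0,0,0],1]
    - [[-0.28,-0.24,-0.4],[0,0,0],1]

```text
clock: 54.67
eef_pos: [577.7, -110.2, 165.8]
eef_rot: [-3.14, 0.0, 1.567]
wrist_force: [0.7, -0.7, -4.0]
finger_gap: 39.7
finger_force: 30.0
```

Request:
apply_moves:
  moves:
    - [[-0.05,-0.04,0],[0,0,0.039],1]
    - [[-0.1,-0.08,0],[0,0,0.078],1]
    - [[-0.15,-0.12,0],[0,0,0.117],1]
    - [[-0.2,-0.16,0],[0,0,0.156],1]
    - [[-0.25,-0.2,0],[0,0,0.195],1]
    - [[-0.3,-0.25,0],[0,0,0.234],1]
    - [[-0.35,-0.3,0],[0,0,0.273],1]
    - [[-0.4,-0.34,0],[0,0,0.312],1]
    - [[-0.448,-0.372,0],[0,0,0.351],1]
    - [[-0.448,-0.372,0],[0,0,0.39],1]
    - [[-0.448,-0.372,0],[0,0,0.429],1]
    - [[-0.448,-0.372,0],[0,0,0.468],1]

```text
clock: 55.67
eef_pos: [486.6, -219.5, 166.0]
eef_rot: [-3.141, 0.001, 0.093]
wrist_force: [-0.4, -0.1, -3.4]
finger_gap: 39.7
finger_force: 30.0
```

Request:
apply_moves:
  moves:
    - [[0,0,0],[0,0,0.032],1]
    - [[0,0,0.15],[0,0,0.032],1]
    - [[0,0,0.3],[0,0,0.032],1]
    - [[0,0,0.3],[0,0,0.032],1]
    - [[0,0,0.3],[0,0,0.032],1]
    - [[0,0,0.3],[0,0,0.032],1]

```text
clock: 56.17
eef_pos: [487.5, -219.9, 93.5]
eef_rot: [3.141, -0.001, -0.001]
wrist_force: [0.4, -0.2, -3.3]
finger_gap: 39.6
finger_force: 30.0
```

```bash
python3 - <<'E'
from h import *
s=manip.read_state(); print(s["eef_pos"],s["eef_rot"],s["finger_gap"],move([487,-220.5,50],0))
E
```

```text
[ 487.52714164 -219.85364552   93.5149312 ] [ 3.14090682e+00 -1.31649500e-03 -1.26389347e-03] 39.64994259520915 (array([-0.002,  0.002,  0.174]), array([ 0., -0., -0.]))
```

Request:
apply_moves:
  moves:
    - [[0,0,0.06],[0,0,0],1]
    - [[0,0,0.12],[0,0,0],1]
    - [[0,0,0.15],[0,0,0],1]
    - [[0,0,0.165],[0,0,0],1]
    - [[0,0,0.172],[0,0,0],1]
    - [[0,0,0.176],[0,0,0],1]
    - [[0,0,0.179],[0,0,0],1]
    - [[0,0,0.179],[0,0,0],1]

```text
clock: 56.83
eef_pos: [487.4, -219.8, 48.5]
eef_rot: [3.141, -0.002, -0.001]
wrist_force: [-1.8, 2.1, 3.3]
finger_gap: 39.7
finger_force: 30.0
```

Request:
apply_moves:
  moves:
    - [[0,0,0],[0,0,0],0.3]
    - [[0,0,0],[0,0,0],0.3]
    - [[0,0,0],[0,0,0],0.3]
    - [[0,0,0],[0,0,0],0.3]
    - [[0,0,-0.15],[0,0,0],0.3]
    - [[0,0,-0.3],[0,0,0],0.3]
    - [[0,0,-0.45],[0,0,0],0.3]
    - [[-0.1,-0.1,-0.6],[0,0,0],0.3]
    - [[-0.1,-0.25,-0.6],[0,0,0],0.3]
    - [[-0.1,-0.4,-0.6],[0,0,0],0.3]
    - [[-0.1,-0.5,-0.6],[0,0,0],0.3]
    - [[-0.1,-0.5,-0.6],[0,0,0],0.3]

```text
clock: 57.83
eef_pos: [461.8, -91.2, 197.9]
eef_rot: [-3.141, -0.001, 0.002]
wrist_force: [0.0, -0.8, -0.2]
finger_gap: 65.6
finger_force: 0.0
```

```bash
python3 - <<'E'
from h import *
np.set_printoptions(precision=1,suppress=True)
s=manip.read_state(); print(s["eef_pos"],s["clock"])
im,i=snap("top","fin"); print([x[0] for x in inserts(im,i,z=59)])
h,sa,v=hsv(im); red=((h<8)|(h>172))&(sa>150)&(v>90); red[:130]=0; red[200:]=0
for c,st in blobs(red,10,1000): print("red",c,st[4],cast(i,c,94 if c[0]>200 else 75))
sd,_=snap("side"); cv2.imwrite("pics/fin2.png",np.hstack([cv2.resize(im[90:290,60:480],(400,190)),cv2.resize(sd[50:400,150:450],(400,467))[:190+0]]) if 0 else sd[60:400,160:460])
E
```

```text
[461.8 -91.2 197.9] 57.8333
[array([ 431.3, -280. ,   59. ]), array([ 434.8, -222.5,   59. ]), array([ 488.9, -304.8,   59. ]), array([594.1, 485.8,  59. ]), array([871.5, 183.4,  59. ]), array([ 892.2, -484. ,   59. ])]
red [137.7 159.7] 399 [[606.5 289.2  75. ]]
red [305.8 153.1] 46 [[ 614.8 -126.8   94. ]]
red [455.1 160.3] 107 [[ 597.2 -494.3   94. ]]
```

View pics/fin2.png

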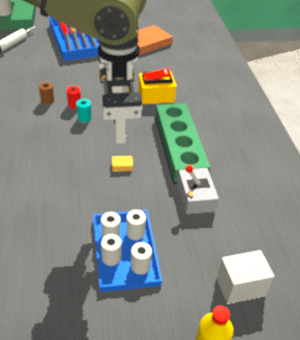

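The side view shows all four inserts standing in the tray. One was knocked about 28 mm along it, to (431,-280). I move the arm clear and check it once more.

Request:
apply_moves:
  moves:
    - [[-0.3,-0.15,0],[0,0,0],0.3]
    - [[-0.3,-0.3,0],[0,0,0],0.3]
    - [[-0.3,-0.45,0],[0,0,0],0.3]
    - [[-0.3,-0.6,0],[0,0,0],0.3]
    - [[-0.3,-0.75,0],[0,0,0],0.3]
    - [[-0.3,-0.75,0],[0,0,0],0.3]
    - [[-0.3,-0.75,0],[0,0,0],0.3]
    - [[-0.3,-0.75,0],[0,0,0],0.3]
    - [[-0.3,-0.75,0],[0,0,0],0.3]
    - [[-0.3,-0.75,0],[0,0,0],0.3]

```text
clock: 58.77
eef_pos: [387.5, 91.7, 197.2]
eef_rot: [3.141, 0.0, -0.004]
wrist_force: [0.0, -0.3, 0.7]
finger_gap: 65.8
finger_force: 0.0
```

```bash
python3 - <<'E'
from h import *
np.set_printoptions(precision=1,suppress=True)
s=manip.read_state(); print(s["eef_pos"],s["clock"])
im,i=snap("top"); print([(x[0],np.round(x[2],1)) for x in inserts(im,i,z=59) if x[0][1]<-150])
sd,j=snap("side"); print([(x[0],np.round(x[2],1)) for x in inserts(sd,j,z=59) if x[0][1]<-150])
cv2.imwrite("pics/fin3.png",np.hstack([cv2.resize(im[185:260,310:410],(400,300),interpolation=2),cv2.resize(sd[250:360,235:335],(300,300),interpolation=2)]))
E
```

```text
[387.5  91.7 197.2] 58.7667
[(array([ 431.3, -280. ,   59. ]), array([7.5, 8.4])), (array([ 434.8, -222.5,   59. ]), array([7.2, 7.7])), (array([ 487.6, -221. ,   59. ]), array([7.5, 7.5])), (array([ 488.8, -305. ,   59. ]), array([7.3, 8.1]))]
[(array([ 487.7, -305.8,   59. ]), array([6.7, 8.4])), (array([ 430.5, -281. ,   59. ]), array([7.1, 8.6])), (array([ 433.7, -224. ,   59. ]), array([5.9, 7.8])), (array([ 487.1, -222. ,   59. ]), array([6. , 7.5]))]
```

View pics/fin3.png

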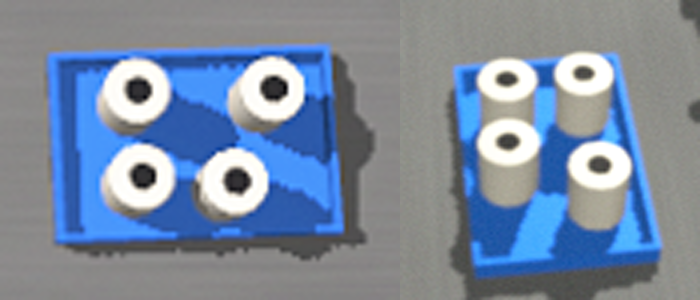

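All four stand upright on the tray floor, inside its walls, and both views agree at the 59 mm top height. Both switches are off.

```bash
python3 -c "
from cell import manip; print(manip.sign_off())"
```

```text
the job is handed in; nothing more can be done
None
```

The job is handed in: all four inserts were demagnetised for about 7 s in their holes and now stand upright in the blue tray (one was knocked about 28 mm along it, still upright), with both switches off and the bystanders left alone.

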